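Fit picture panels into a frame held by a cam clamp

TASK

The frame lies face down and loose in the jig: turn the cam lever until the pad holds the frame against the end fence with its springs squeezed some 3 to 4 mm, never as far as 8 mm, and let go of the lever. Then lay every picture panel that is on the table into its opening, batten up and fully down in the rebate (the wider one in the middle, narrow ones at the ends), and turn all four turn-buttons square across, also those at an opening that stays empty. Last, swing the cam lever back to fully open so that the fitted frame is free, and leave everything else on the table alone.

Things in the scene. Friction and masses are not known exactly. Their poses are not given: they have to be found in the camera images.
- jig: Fitting-up jig, fixed: plywood board 190 x 490 x 18 mm, long side along its y. Origin: centre of its underside. A wooden end fence (16 mm high) across the +y end has its inner face at y = +228 mm. Fences on the long sides leave the frame 2 mm play in x. The frame is home on the end fence when its origin is at y = +55 mm in this body's frame; it starts 1 to 3.5 mm short of that.
- clamp: Eccentric cam clamp fixed on the board's -y end (its place varies along y). Origin: cam's upright axis, at board top; axes as the jig's. A lever turns a spiral eccentric that drives a follower to +y by 7 mm per rad of lever angle, and before it a cork-faced sprung pad (76 mm wide, 15 high); pad face, springs slack, is 48 mm + that travel from the axis. Lever open, the gap to a frame at home is 5 to 11 mm.
- cam_lever (a joint): Angle of the cam lever, rad. 0: open, pointing to the jig's -x (towards the robot); grows anticlockwise seen from above, swinging out through the jig's -y. Stop at 2.8, far past the proper place, which lies between 0.9 and 2.4. Friction 0.24 N m (3 to 5 N at the knob); stays where it is left, under load too. Starts at 0 to 0.3.
- lever_knob (a point): Centre of the top of the lever's upright round black knob: 22 mm diameter, 30 mm tall above the lever's bar, 80 mm from the cam's axis. This point is 82 mm above the table.
- pad_spring (a joint): How far the pad's springs are squeezed, m: 0 when the pad touches nothing, grows as the frame pushes the pad back; 3 N per mm. About 1 mm slides the loose frame along; the springs take up to 16 mm.
- frame: Picture frame face down in the jig, loose, 156 x 346 mm, 22 mm thick, long side along y, 0.5 kg, raw wood back upwards. Origin: centre of its underside; axes as the jig's. Three rebated openings, 100 mm long in x, centred at x = 0: y = +115 (left) and -115 mm (right) 70 mm wide in y; y = 0 (middle) 90 mm wide. The rebate floor, a 6 mm lip all round, is 12 mm above the underside.
- mid_panel: Wider picture panel, 96 x 86 mm, 90 to 180 g. Painted side down; on its back a batten 76 mm long (x), 16 wide, 26 tall along the middle, to grip by; board 8 mm thick, so the batten's top is 34 mm above the underside. Origin: centre of the underside; long side along x. Has 2 mm play each side in its opening, where its underside rests on the rebate floor. Either way round. May be absent.
- side_panel1: Narrower picture panel, 96 x 66 mm, 70 to 140 g. Painted side down; on its back a batten 76 mm long (x), 16 wide, 26 tall along the middle, to grip by; board 8 mm thick, so the batten's top is 34 mm above the underside. Origin: centre of the underside; long side along x. Has 2 mm play each side in its opening, where its underside rests on the rebate floor. Either way round. May be absent.
- side_panel2: Narrower picture panel, 96 x 66 mm, 70 to 140 g. Painted side down; on its back a batten 76 mm long (x), 16 wide, 26 tall along the middle, to grip by; board 8 mm thick, so the batten's top is 34 mm above the underside. Origin: centre of the underside; long side along x. Has 2 mm play each side in its opening, where its underside rests on the rebate floor. Either way round. May be absent.
- turn1 (a joint): Angle of brass turn-button 1, rad, on the +y end rail, blade and post shut to -y over the left opening. Pivot at x = 0, y = 161 mm in the frame. 0: open, along the bar, post to the frame's -x; grows anticlockwise seen from above; 1.57: square across, shut. Stops at -0.3 and 1.75; light friction (0.03 N m), stays where left. Starts within 0.15 of open.
- turn1_post (a point): Centre of the top of the upright round finger post of turn-button 1: 11 mm diameter, 18 mm tall above the blade, 18 mm from the pivot. The blade is 13 mm wide, reaches 32 mm from the pivot; its top is 7 mm above the frame's back, so this point is 25 mm above the frame's back.
- turn2 (a joint): Angle of brass turn-button 2, rad, on the bar between left and middle openings, double-ended, shut it lies over both; its post goes to -y. Pivot at x = 0, y = 62.5 mm in the frame. 0: open, along the bar, post to the frame's -x; grows anticlockwise seen from above; 1.57: square across, shut. Stops at -0.3 and 1.75; light friction (0.03 N m), stays where left. Starts within 0.15 of open.
- turn2_post (a point): Centre of the top of the upright round finger post of turn-button 2: 11 mm diameter, 18 mm tall above the blade, 18 mm from the pivot. The blade is 13 mm wide, reaches 32 mm from the pivot; its top is 7 mm above the frame's back, so this point is 25 mm above the frame's back.
- turn3 (a joint): Angle of brass turn-button 3, rad, on the bar between middle and right openings, double-ended, shut it lies over both; its post goes to +y. Pivot at x = 0, y = -62.5 mm in the frame. 0: open, along the bar, post to the frame's -x; grows clockwise seen from above; 1.57: square across, shut. Stops at -0.3 and 1.75; light friction (0.03 N m), stays where left. Starts within 0.15 of open.
- turn3_post (a point): Centre of the top of the upright round finger post of turn-button 3: 11 mm diameter, 18 mm tall above the blade, 18 mm from the pivot. The blade is 13 mm wide, reaches 32 mm from the pivot; its top is 7 mm above the frame's back, so this point is 25 mm above the frame's back.
- turn4 (a joint): Angle of brass turn-button 4, rad, on the -y end rail, blade and post shut to +y over the right opening. Pivot at x = 0, y = -161 mm in the frame. 0: open, along the bar, post to the frame's -x; grows clockwise seen from above; 1.57: square across, shut. Stops at -0.3 and 1.75; light friction (0.03 N m), stays where left. Starts within 0.15 of open.
- turn4_post (a point): Centre of the top of the upright round finger post of turn-button 4: 11 mm diameter, 18 mm tall above the blade, 18 mm from the pivot. The blade is 13 mm wide, reaches 32 mm from the pivot; its top is 7 mm above the frame's back, so this point is 25 mm above the frame's back.
- tape_roll: Bystander: roll of masking tape, 60 mm across, lying flat. Leave alone. Origin at its underside.
- screwdriver: Bystander: screwdriver, 190 mm. Leave alone. Origin at its underside.
- weight1: Bystander: steel weight, 60 x 90 x 35 mm. Leave alone. Origin at its underside.
- weight2: Bystander: steel weight, 60 x 90 x 35 mm. Leave alone. Origin at its underside.
- scissors: Bystander: scissors, about 180 mm. Leave alone. Origin at its underside.
- adhesive: Bystander: white bottle, 56 mm across, 115 mm tall. Leave alone. Origin at its underside.
There are look-alikes about, which are no part of the job. What is shaped like the side_panel1 but red or turquoise is not meant.

How it is judged:
By the outcome, as a careful person would: the job done as asked, in the order asked, and still so for the second after the job is handed in, with the robot touching nothing.
Of mid_panel, side_panel1, side_panel2 only 2 to 3 are there at a start; the rules pass over those that are not, and their reading is None.
At some moment in a run one of mid_panel, side_panel1, side_panel2 may be knocked a few centimetres aside while the robot is not near it.
Once in a run the grip may slacken for a moment while it holds something.
It also fails if it takes over 210 s, if anything falls off the work surface, if the arm or the gripper's body presses on something with over 40 N, if the wrist force passes 120 N, or if a joint passes its speed limit or range.

ROBOT

A 6-joint arm with a two-finger parallel gripper is mounted at the origin on the work surface. World frame = base frame: x ahead of the robot, y to its left, z up, the work surface at z = 0. Lengths are in mm, angles in degrees, forces in N, time in s.
With the tool pointing down it reaches from about 350 to 850 mm from the base axis. Payload 8.1 kg.
Tool frame: the origin (TCP) lies midway between the tips of the shut fingers; the grasp point (between the pads) lies 19 mm behind it (r.tcp_to_grasp is the distance from the TCP to the grasp point, in mm); z points along the fingers, y is the direction in which the jaws open and shut (so a half turn about z gives the same grasp; the last joint's range is limited). The gripper opens to 85 mm and grips with 20 to 120 N. Pads are 22 mm wide; open, the fingers measure 114 mm over their backs; the gripper's body (76 mm by 85 mm) begins 54 mm behind the grasp point. The pads swing forward as they close: fully open they stand 13 mm farther back than shut.
Start: joints at [-70.21, 7.471, 85.268, -0, 87.261, -4.893], TCP at [250.578, -545.175, 231.292] pointing down, gripper open.
Joint ranges: [-169.43, 169.43], [-51.17, 129.36], [1.28, 143.12], [-76.62, 256.62], [0, 156.53], [-152.29, 152.29]. Speed limits (degrees/s): [136.94, 136.94, 159.86, 180, 180, 180].

INTERFACE

Orientations are given as [roll, pitch, yaw] about the fixed x, y, z axes, in that order (R = Rz(yaw) Ry(pitch) Rx(roll)).
In Python, from bench import r gives the robot as it stands.
- The arm moves only by the tool jog_arm, never from a script. Its argument "targets" is a list of rows, each a list of 7 numbers: the shift along the tool's x, y, z in m, then the turn, a rotation vector about the tool's x, y, z in rad, then the closure, from 0 (fully open) to 1 (shut). In form: [[dx, dy, dz, wx, wy, wz, claw], ...]. A call has 1 to 5 rows; each row is the pose to reach, as a shift and turn from the pose commanded when the call began, along the tool's axes at that moment; what a row does not reach only later rows make up. A row lasts 1/12 s, in which the tool goes at most 41.7 mm and 7.16 degrees, less where a joint would pass 70% of its speed; a pose out of reach is approached as far as the arm can. A call with a gripper value outside its range is refused whole. The fingers move at their own pace and stop on an object; "newtons" is the grip in N (left out, the last holds). Time passes only in rows, so rows that repeat a pose let the fingers close. It gives the time, the measured TCP pose, the force and the opening at its end, in the units of the state.
- r.sense(): the state, without advancing time (a new reading comes with each control period).
- r.snapshot(name): name is "scene" or "side" or "wrist"; returns a dict with "pixels" (384x512x3 uint8, red, green, blue), "fx", "fy", "cx", "cy" (pixels), "origin" and "attitude" of the camera in the world. Camera axes: x right, y down, z forward; pixel columns grow to the right and rows downward; lengths in mm; the calibration is good to about 2 mm. The wrist camera is an equidistant fisheye: a pixel r from the principal point sees the ray r / f radians off the axis. A picture is of the moment at which its call begins. There is no depth.
- r.hand_in(): hands the job in, once; it reports no verdict.
The state is a dict: "time": time; "joint_pos": joint angles; "qd": joint speeds; "joint_efforts": joint torques, N m; "tool_pos": TCP position; "tcp_rot": TCP orientation; "ft_force": force on the tool from outside, world axes, zero at the start; "wrist_torque": the same for the moment, N m; "finger_gap": finger opening in mm.
Only numpy, scipy, OpenCV 4.12 (cv2) and the standard library are available. Lean on these libraries where they do the work, as an engineer would, in place of code of your own. Each camera call takes 0.05 s, during which the arm holds its last target.

## Working session

There is one attempt and no reset: what is moved stays moved. The work goes in short steps, Python scripts to look and compute and a tool call to move; the robot and the scene stay as the last step left them, time stands still between calls to the robot, and variables do not carry over. Pictures are saved under pics/ and viewed, and the job is handed in when it is done.

Besides the shell and the picture viewer there is one more tool, called after "Request:" as name(argument=value, ...), one argument or row to a line, values as JSON. jog_arm: Moves the arm, as the interface text tells. Its arguments: {"type":"object","properties":{"targets":{"type":"array","items":{"type":"array","items":{"type":"number"}}},"newtons":{"type":"number"}},"required":["targets"]}

```bash
ls; mkdir -p pics; cat > h.py <<'E'
from bench import r
import numpy as np, cv2
from scipy.spatial.transform import Rotation as R
def snap(n,f):
    s=r.snapshot(n); cv2.imwrite('pics/'+f+'.png',cv2.cvtColor(s['pixels'],cv2.COLOR_RGB2BGR)); 
    np.savez('pics/'+f+'.npz',**{k:np.array(v) for k,v in s.items()}); return s
def load(f): return np.load('pics/'+f+'.npz',allow_pickle=True)
E
python3 - <<'E'
from h import *
for n in ['scene','side','wrist']:
    s=snap(n,n+'0'); print(n,{k:v for k,v in s.items() if k!='pixels'})
print(r.sense())
E
```

```text
pics
scene {'fx': 429.8852926812099, 'fy': 429.8852926812099, 'cx': 255.32143376828392, 'cy': 192.7575280409111, 'origin': array([1319.83845745, -507.77212769, 1003.62297339]), 'attitude': array([-135.62494247,    0.50155786,   57.98374723])}
side {'fx': 456.4769368529682, 'fy': 456.4769368529682, 'cx': 259.3051545630866, 'cy': 190.8458356811594, 'origin': array([  28.55587533,  794.13910247, 1011.97041848]), 'attitude': array([-132.75699908,    0.20504013, -147.45561422])}
wrist {'fx': 297.3186396354542, 'fy': 297.3186396354542, 'cx': 260.4346920766985, 'cy': 184.90067010827323, 'origin': array([ 322.94660362, -511.50531855,  372.21472953]), 'attitude': array([ 1.61876685e+02,  1.09212169e-01, -6.53403603e+01])}
{'time': 0.15, 'joint_pos': array([-7.02104417e+01,  7.50541490e+00,  8.53164487e+01, -2.16954973e-04,
        8.72624921e+01, -4.89308050e+00]), 'qd': array([-0.01002437, -0.14642018, -0.16846727,  0.01345789, -0.02824775,
        0.09365906]), 'joint_efforts': array([-5.90705458e-04, -5.70064545e+01, -5.01158524e+01, -3.87682339e-04,
        9.52075847e-03, -2.26616379e-05]), 'tool_pos': array([ 250.4247508 , -544.7576655 ,  230.46845253]), 'tcp_rot': array([-1.79915933e+02, -6.97934257e-03,  2.46826442e+01]), 'ft_force': array([0.061244  , 0.14079407, 0.37543735]), 'wrist_torque': array([-0.0625166 ,  0.00696427, -0.00985585]), 'finger_gap': 85.20823434493839}
```

View pics/scene0.png

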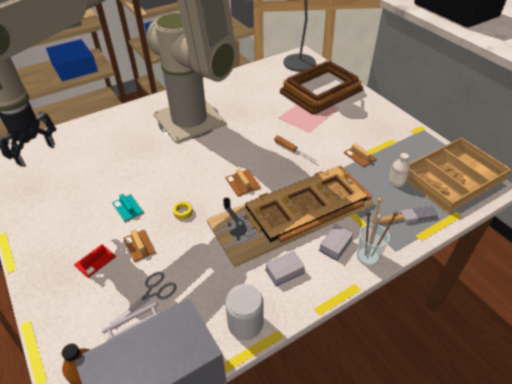

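View pics/side0.png

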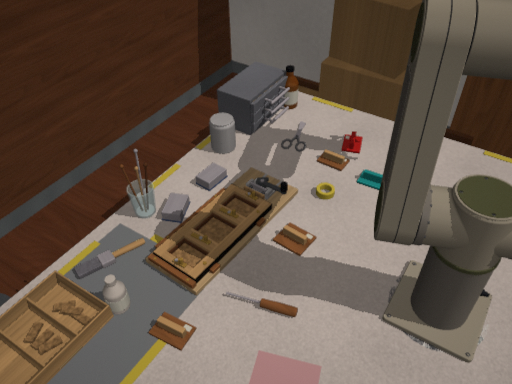

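View pics/wrist0.png

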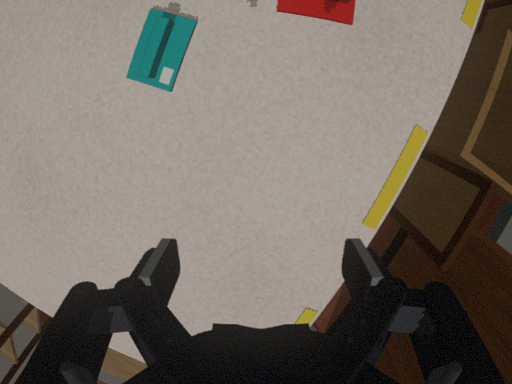

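The scene view shows three brown panels at about (242,181), (139,245) and (360,155). The jig is around (290,215), with the lever at (232,205). Next I'll enlarge these.

```bash
cat >> h.py <<'E'
def crop(f,x0,y0,x1,y1,k,out):
    im=cv2.imread('pics/'+f+'.png')[y0:y1,x0:x1]; im=cv2.resize(im,None,fx=k,fy=k,interpolation=cv2.INTER_CUBIC)
    step=10
    for x in range((x0//step+1)*step,x1,step):
        L=8 if x%50 else 20; cv2.line(im,(int((x-x0+.5)*k),0),(int((x-x0+.5)*k),L),(255,0,255),1)
        if x%50==0: cv2.putText(im,str(x),(int((x-x0)*k)+3,18),0,.45,(255,0,255),1)
    for y in range((y0//step+1)*step,y1,step):
        L=8 if y%50 else 20; cv2.line(im,(0,int((y-y0+.5)*k)),(L,int((y-y0+.5)*k)),(255,0,255),1)
        if y%50==0: cv2.putText(im,str(y),(22,int((y-y0)*k)+5),0,.45,(255,0,255),1)
    cv2.imwrite('pics/'+out+'.png',im)
def ray(s,u,v):
    q=np.array([(u-float(s['cx']))/float(s['fx']),(v-float(s['cy']))/float(s['fy'])])
    M=R.from_euler('xyz',s['attitude'],degrees=True)
    return M.apply([q[0],q[1],1.])
def rayw(s,u,v):
    q=np.array([(u-float(s['cx'])),(v-float(s['cy']))])/float(s['fx']); t=np.hypot(*q)
    d=[np.sin(t)*q[0]/t,np.sin(t)*q[1]/t,np.cos(t)] if t>0 else [0,0,1.]
    return R.from_euler('xyz',s['attitude'],degrees=True).apply(d)
def onz(s,u,v,z,w=False):
    d=(rayw if w else ray)(s,u,v); o=s['origin']; return o+d*(z-o[2])/d[2]
def proj(s,P,w=False):
    c=R.from_euler('xyz',s['attitude'],degrees=True).inv().apply(np.atleast_2d(P)-s['origin'])
    if w:
        t=np.arctan2(np.hypot(c[:,0],c[:,1]),c[:,2]); ph=np.arctan2(c[:,1],c[:,0]); f=float(s['fx'])
        return np.c_[s['cx']+f*t*np.cos(ph),s['cy']+f*t*np.sin(ph)]
    return np.c_[s['cx']+s['fx']*c[:,0]/c[:,2],s['cy']+s['fy']*c[:,1]/c[:,2]]
E
python3 - <<'E'
from h import *
crop('scene0',205,160,375,265,4.6,'sc_jig')
crop('side0',145,165,305,285,4.8,'si_jig')
crop('scene0',115,140,385,275,2.9,'sc_all')
E
```

```text
(no output)
```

View pics/sc_jig.png

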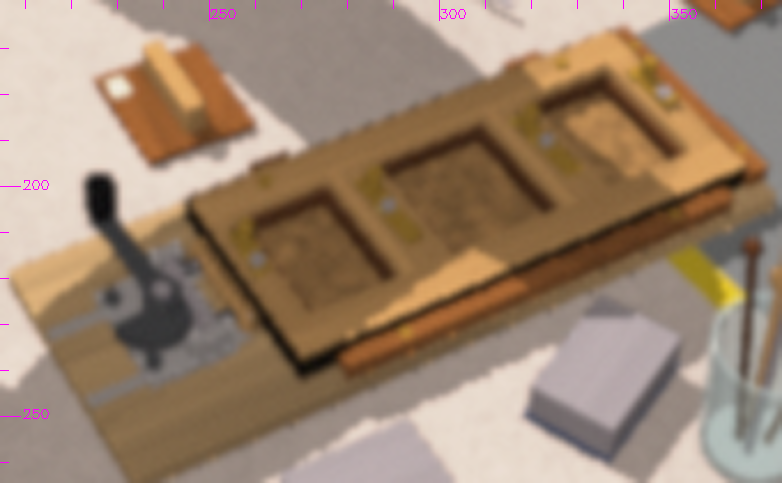

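View pics/si_jig.png

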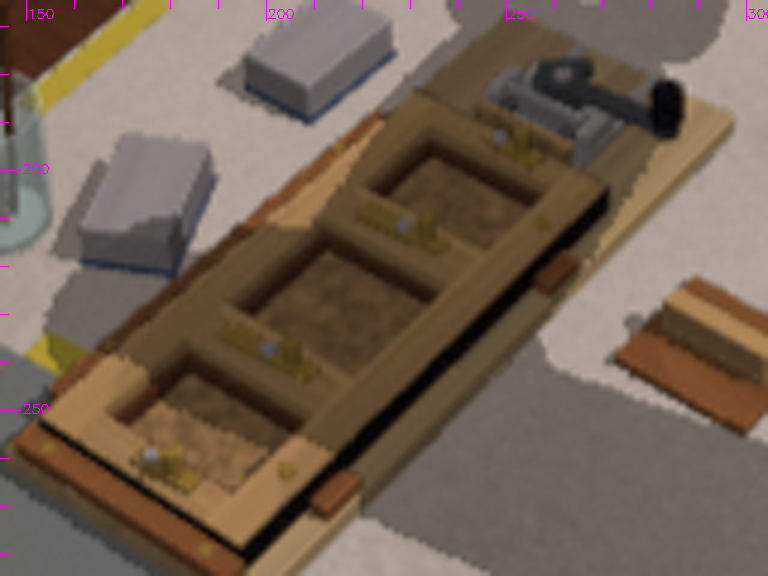

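Scene crop: the frame-top corners are near (246,203.5), (270.7,238.7), (367.6,197.4) and (339,166.5). In the side crop they are near (232.5,184), (271.7,204), (196,279.6) and (153.8,252.5). I'll work out coarse positions from these.

```bash
python3 - <<'E'
from h import *
sc=load('scene0'); si=load('side0')
np.set_printoptions(precision=1,suppress=True)
for u,v in [(246.3,203.5),(270.7,238.7),(367.6,197.4),(339,166.5)]: print('frame sc',onz(sc,u,v,40))
for u,v in [(232.5,184.2),(271.7,204.2),(196,279.6),(153.8,252.5)]: print('frame si',onz(si,u,v,40))
for u,v in [(207.2,219.1),(234.3,264.3)]: print('board sc',onz(sc,u,v,18))
print('board si',onz(si,298.1,190.4,18))
print('knob', onz(sc,226.5,199,82), onz(si,284,182.5,82))
for n,p in dict(A=(242,181),B=(139,245),C=(360,155)).items(): print(n,onz(sc,*p,20))
for n,p in dict(A=(295,235),B=(333,159),C=(174,328)).items(): print(n,onz(si,*p,20))
E
python3 - <<'E'
from h import *
crop('scene0',110,190,190,270,7,'sc_B')
crop('scene0',330,130,390,180,10,'sc_C')
crop('side0',265,210,325,260,10,'si_A')
crop('side0',310,140,360,180,10,'si_B')
crop('side0',140,300,210,355,10,'si_C')
crop('scene0',220,160,270,205,12,'sc_A')
ims=[cv2.resize(cv2.imread(f'pics/{n}.png'),(380,290)) for n in ['sc_A','si_A','sc_B','si_B']]
cv2.imwrite('pics/pan.png',np.vstack([np.hstack(ims[:2]),np.hstack(ims[2:])]))
E
```

```text
frame sc [540.1 -62.8  40. ]
frame sc [694. -75.  40.]
frame sc [719.6 267.2  40. ]
frame sc [561.9 284.5  40. ]
frame si [686.  -70.8  40. ]
frame si [533.  -59.9  40. ]
frame si [553.3 283.4  40. ]
frame si [707.4 274.1  40. ]
board sc [ 513.9 -186.    18. ]
board sc [ 700.6 -199.2   18. ]
board si [ 505.8 -178.5   18. ]
knob [ 527.  -122.2   82. ] [ 528.8 -124.1   82. ]
A [429.8 -13.1  20. ]
B [ 497.7 -397.5   20. ]
C [539.3 401.1  20. ]
A [420.   -4.8  20. ]
B [ 480.6 -381.4   20. ]
C [520.2 413.7  20. ]
```

View pics/pan.png

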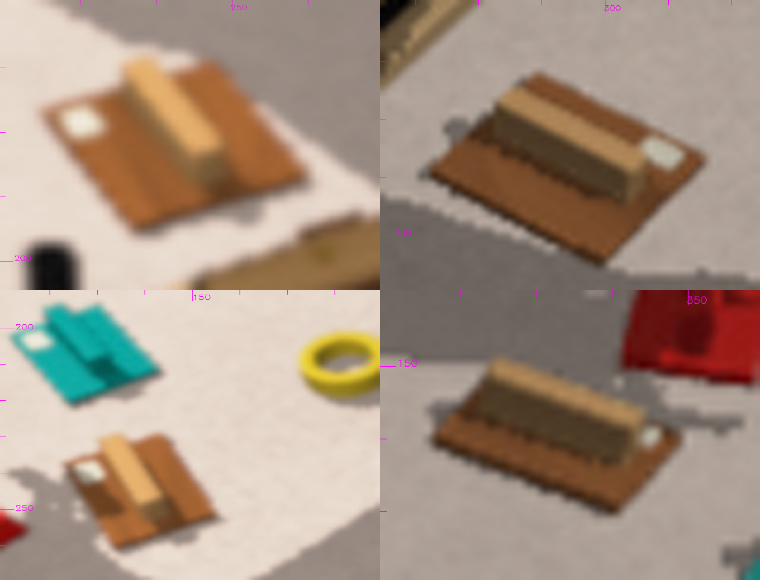

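View pics/si_C.png

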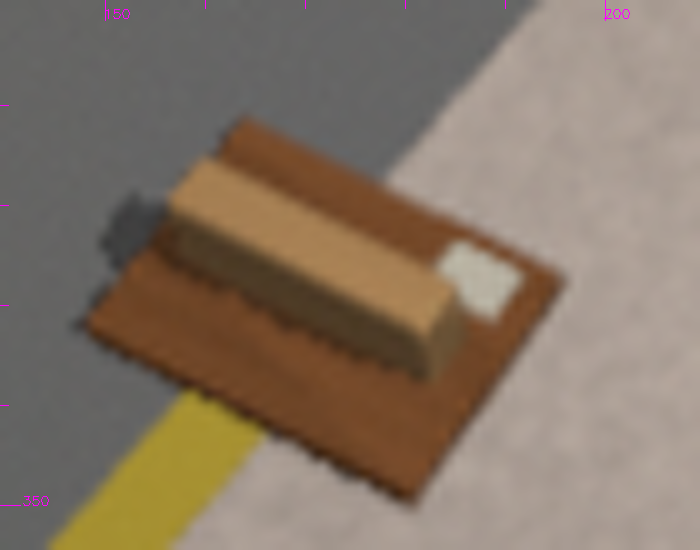

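The three brown panels are A near (425,-9), B near (490,-390) and C near (530,407). A lies nearest the frame. I'll move the wrist camera over the jig for better measurements.

```bash
cat >> h.py <<'E'
np.set_printoptions(precision=2,suppress=True)
def rel(x,y,z,yaw,roll=180.,pitch=0.):
    s=r.sense(); T=R.from_euler('xyz',s['tcp_rot'],degrees=True)
    d=T.inv().apply(np.array([x,y,z])-s['tool_pos'])/1000
    w=(T.inv()*R.from_euler('xyz',[roll,pitch,yaw],degrees=True)).as_rotvec()
    print('rel',np.round(d,4),np.round(w,4))
E
python3 -c "
from h import *
rel(600,0,380,-4)"
```

```text
rel [ 0.55 -0.35 -0.15] [-0.   0.   0.5]
```

Request:
jog_arm(
  targets=[
    [0.55,-0.35,-0.15,0,0,0.5,0],
    [0.55,-0.35,-0.15,0,0,0.5,0],
    [0.55,-0.35,-0.15,0,0,0.5,0],
    [0.55,-0.35,-0.15,0,0,0.5,0],
    [0.55,-0.35,-0.15,0,0,0.5,0],
  ],
)

```text
time: 0.57
tool_pos: [358.9, -376.4, 277.1]
tcp_rot: [-180.0, 0.0, -4.4]
ft_force: [0.9, 0.6, 0.1]
finger_gap: 84.9
```

Request:
jog_arm(
  targets=[
    [0.214,-0.392,-0.1,0,0,0,0],
    [0.214,-0.392,-0.1,0,0,0,0],
    [0.214,-0.392,-0.1,0,0,0,0],
    [0.214,-0.392,-0.1,0,0,0,0],
    [0.214,-0.392,-0.1,0,0,0,0],
  ],
)

```text
time: 0.98
tool_pos: [468.7, -204.8, 323.0]
tcp_rot: [180.0, 0.0, -4.0]
ft_force: [0.3, -1.0, -0.0]
finger_gap: 85.6
```

Request:
jog_arm(
  targets=[
    [0.12,-0.22,-0.06,0,0,0,0],
    [0.12,-0.22,-0.06,0,0,0,0],
    [0.12,-0.22,-0.06,0,0,0,0],
    [0.12,-0.22,-0.06,0,0,0,0],
    [0.12,-0.22,-0.06,0,0,0,0],
  ],
)

```text
time: 1.4
tool_pos: [577.9, -34.0, 371.4]
tcp_rot: [180.0, 0.0, -4.0]
ft_force: [0.7, -0.8, 0.3]
finger_gap: 85.5
```

```bash
python3 -c "
from h import *
s=snap('wrist','w1'); print(s['origin'],s['attitude']); print(r.sense()['tool_pos'],r.sense()['tcp_rot'],r.sense()['time'])
im=cv2.imread('pics/w1.png'); crop('w1',0,0,512,384,1.55,'w1b')"
```

```text
[657.45 -39.32 513.24] [161.85  -0.01 -93.98]
[580.74 -27.75 372.55] [-179.78   -0.14   -3.69] 1.45
```

View pics/w1b.png

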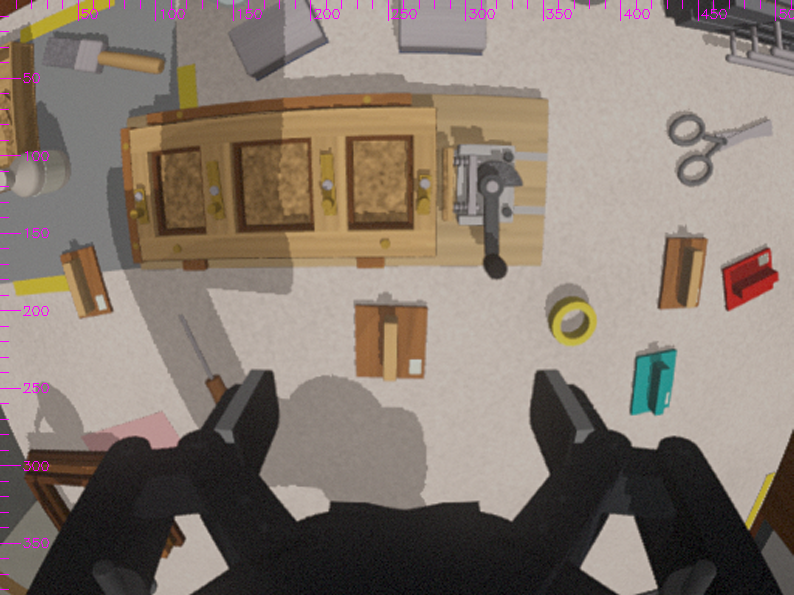

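This view shows everything. The frame spans pixels (85–281, 66–170), the lever knob is at (319,171), mid panel A is at (251,220), B is at (440,175) and C is at (55,181). I'll let the arm settle and take a sharp one.

Request:
jog_arm(
  targets=[
    [0,0,0,0,0,0,0],
    [0,0,0,0,0,0,0],
  ],
)

```text
time: 1.62
tool_pos: [577.4, -35.2, 370.6]
tcp_rot: [180.0, 0.1, -3.8]
ft_force: [-0.1, 0.1, 0.5]
finger_gap: 85.1
```

```bash
python3 -c "
from h import *
s=snap('wrist','w2'); print(s['origin'],s['attitude']); q=r.sense();print(q['tool_pos'],q['tcp_rot'],q['time'],np.abs(q['qd']).max())
crop('w2',70,50,230,175,5,'w2a');crop('w2',210,50,370,175,5,'w2b')"
```

```text
[657.1  -40.43 512.37] [161.81  -0.02 -93.87]
[576.99 -36.17 370.49] [179.98   0.07  -3.94] 1.6667 1.5652531351576555
```

View pics/w2a.png

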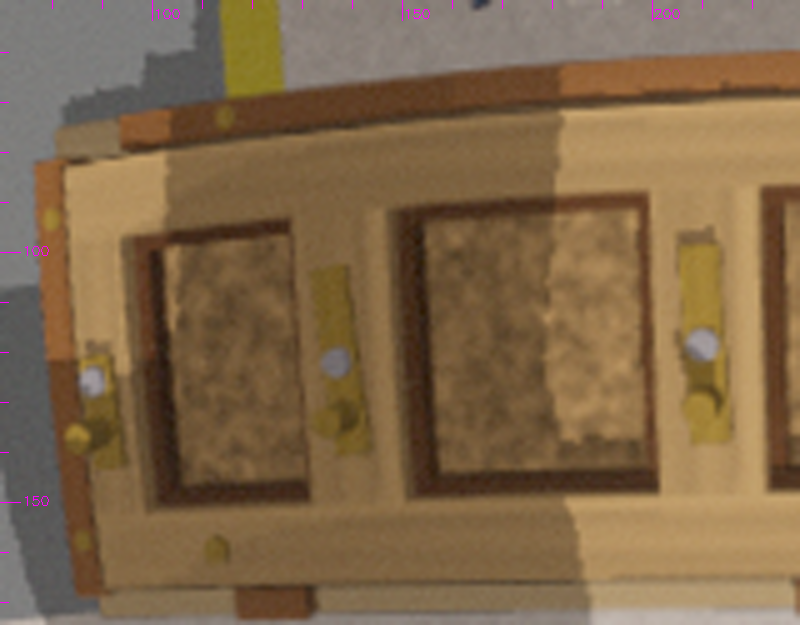

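View pics/w2b.png

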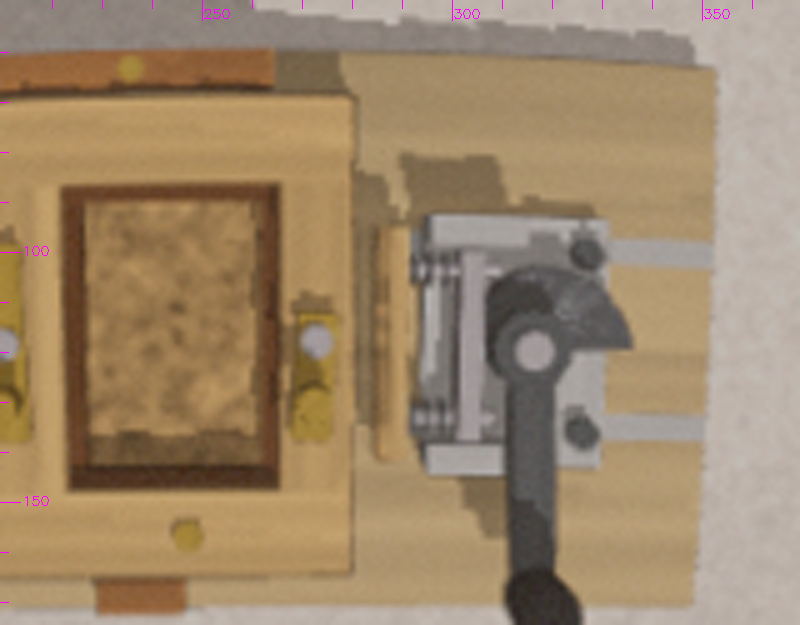

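Both crops are sharp enough to read the frame and opening corners directly. I'll fit the frame pose to them.

```bash
cat > fit.py <<'E'
from h import *
from scipy.optimize import least_squares
s=load('w2')
F=[((78,173),(82.6,82.6)),((50,150),(96,97.2)),((50,80),(127.6,93.6)),((-50,150),(101,150.6)),((-50,80),(131.2,149.6)),
((50,45),(147.2,91.6)),((50,-45),(199.6,88)),((-50,45),(152.2,149)),((-50,-45),(201.2,148)),((50,-80),(222,86.6)),((50,-150),(265.6,86.2)),
((-50,-80),(223.6,147.6)),((-50,-150),(265.6,147.6)),((78,-173),(280.4,68.8)),((-78,-173),(280,164.8)),((-78,173),(90.2,167))]
P=np.array([f[0] for f in F],float); U=np.array([f[1] for f in F])-.4
def W(p,P,z): 
    c,n=np.cos(p[2]),np.sin(p[2]); return np.c_[p[0]+c*P[:,0]-n*P[:,1],p[1]+n*P[:,0]+c*P[:,1],np.full(len(P),z)]
for fz in (0,1):
    f=lambda p:(proj(s,W(p,P,p[3] if fz else 40),True)-U).ravel()
    o=least_squares(f,[620,100,-.06,40],loss='soft_l1'); print(o.x, np.degrees(o.x[2]), np.abs(o.fun).mean())
    e=o.fun.reshape(-1,2); 
print(e)
p=o.x
B=np.array([[352.6,63.2],[348,170.6]])-.4
print('board',[onz(s,*b,18,True) for b in B])
print('hub',onz(s,316.2,119.2,52,True))
crop('w2',295,90,345,190,6,'kn')
E
python3 fit.py
```

```text
[624.68 103.47  -0.07  40.  ] -3.8181368418887476 0.6913639555383906
[624.36 104.22  -0.07  35.72] -3.79469714011478 0.583570627948812
[[ 0.72  0.07]
 [-1.55 -0.55]
 [ 1.16 -0.88]
 [-1.65  1.12]
 [ 1.69  0.66]
 [ 0.28 -0.63]
 [ 0.23 -0.49]
 [-1.07  0.61]
 [ 0.73  0.31]
 [-0.56  0.09]
 [ 0.1  -0.13]
 [-0.76  0.39]
 [ 0.02  0.13]
 [-0.05 -0.02]
 [-0.53 -0.43]
 [ 1.01 -0.07]]
board [array([ 699.31, -197.47,   18.  ]), array([ 511.92, -185.78,   18.  ])]
hub [ 607.94 -124.49   52.  ]
```

View pics/kn.png

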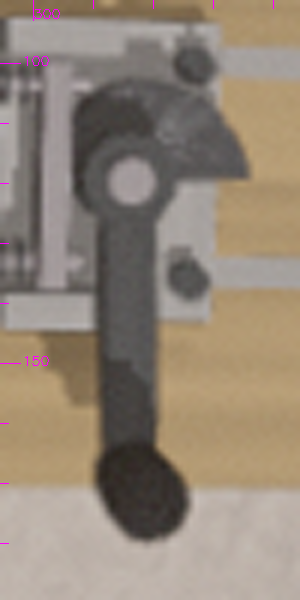

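Frame origin is at about (624.5,104) with yaw -3.8°. The lever hub is near (608,-124) and the knob top is near pixel (320,173). Next I'll look at the pad gap from close above.

```bash
python3 -c "
from h import *
s=load('w2'); print('knob',onz(s,319.6,172.6,82,True))
rel(545,-65,125,-3.8)"
```

```text
knob [ 529.57 -122.33   82.  ]
rel [-0.03  0.03  0.25] [ 0.  0. -0.]
```

Request:
jog_arm(
  targets=[
    [-0.03,0.031,0.245,0,0,0,0],
    [-0.03,0.031,0.245,0,0,0,0],
    [-0.03,0.031,0.245,0,0,0,0],
    [-0.03,0.031,0.245,0,0,0,0],
    [-0.03,0.031,0.245,0,0,0,0],
  ],
)

```text
time: 2.08
tool_pos: [548.9, -61.9, 164.0]
tcp_rot: [180.0, 0.0, -4.1]
ft_force: [0.4, -0.3, 0.2]
finger_gap: 85.3
```

Request:
jog_arm(
  targets=[
    [0,0,0.037,0,0,0,0],
    [0,0,0.037,0,0,0,0],
    [0,0,0.037,0,0,0,0],
    [0,0,0.037,0,0,0,0],
    [0,0,0.037,0,0,0,0],
  ],
)

```text
time: 2.5
tool_pos: [552.7, -61.0, 132.8]
tcp_rot: [180.0, -0.3, -4.0]
ft_force: [0.4, -0.2, 0.5]
finger_gap: 85.3
```

```bash
python3 -c "
from h import *
s=snap('wrist','w3'); print(s['origin'],s['attitude']); q=r.sense();print(q['tool_pos'],q['tcp_rot'],q['time'],np.abs(q['qd']).max())
crop('w3',150,30,390,210,3.3,'w3a')"
```

```text
[631.47 -66.27 275.13] [162.19  -0.05 -94.02]
[552.74 -60.83 132.74] [179.96  -0.33  -3.98] 2.55 0.42493739786501633
```

View pics/w3a.png

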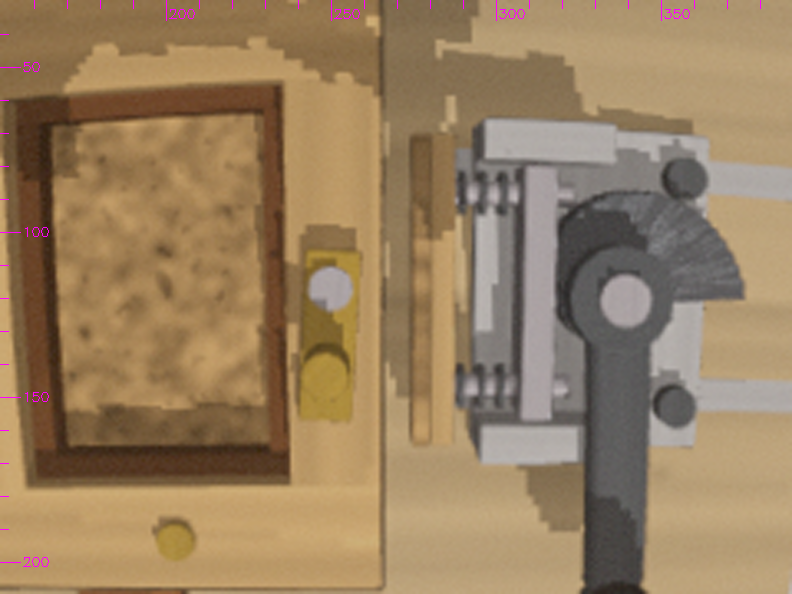

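Here the frame's -y edge is at u≈265.5, the pad face at u≈274.5 and the follower plate's left face at u≈309, all around v=110. The hub pin is at (339.5,121).

```bash
cat > gap.py <<'E'
from h import *
def fr(P,o=(624.5,104),yaw=-3.8):
    a=np.radians(yaw); d=np.asarray(P)[:2]-o; return np.array([np.cos(a)*d[0]+np.sin(a)*d[1],-np.sin(a)*d[0]+np.cos(a)*d[1]])
E
python3 -c "
from gap import *
s=load('w3')
for v in (80,110,150):
  print('frame',fr(onz(s,265.2,v,40,1)),'pad z33',fr(onz(s,274.2,v,33,1)),'z36',fr(onz(s,274.2,v,36,1)),'foll',fr(onz(s,308.5,v,34,1)))
for z in (50,55,60): print('hub',fr(onz(s,339.2,120.7,z,1)), onz(s,339.2,120.7,z,1))
rel(550,275,125,-3.8)
"
```

```text
frame [  28.08 -173.36] pad z33 [  28.4  -180.67] z36 [  28.28 -180.53] foll [  28.93 -208.21]
frame [   4.33 -173.31] pad z33 [   3.93 -180.7 ] z36 [   4.11 -180.56] foll [   4.37 -208.55]
frame [ -27.86 -173.29] pad z33 [ -29.25 -180.86] z36 [ -28.66 -180.72] foll [ -28.93 -209.43]
hub [  -2.29 -230.37] [ 606.95 -125.71   50.  ]
hub [  -1.83 -229.02] [ 607.49 -124.39   55.  ]
hub [  -1.38 -227.66] [ 608.04 -123.07   60.  ]
rel [-0.03 -0.33  0.01] [ 0.   -0.01 -0.  ]
```

Pad-to-frame gap is about 7.3 mm. Next I'll look at the fence end.

Request:
jog_arm(
  targets=[
    [-0.03,-0.335,0.01,0,0,0,0],
    [-0.03,-0.335,0.01,0,0,0,0],
    [-0.03,-0.335,0.01,0,0,0,0],
    [-0.03,-0.335,0.01,0,0,0,0],
    [-0.03,-0.335,0.01,0,0,0,0],
  ],
)

```text
time: 2.97
tool_pos: [547.6, 150.3, 125.7]
tcp_rot: [-179.9, -0.3, -4.0]
ft_force: [1.3, -0.7, -0.8]
finger_gap: 85.1
```

Request:
jog_arm(
  targets=[
    [-0.01,-0.14,0.0,0,0,0,0],
    [-0.01,-0.14,0,0,0,0,0],
    [-0.01,-0.14,0,0,0,0,0],
    [-0.01,-0.14,0,0,0,0,0],
    [-0.01,-0.14,0,0,0,0,0],
  ],
)

```text
time: 3.38
tool_pos: [546.5, 293.2, 125.4]
tcp_rot: [-179.8, -0.2, -3.7]
ft_force: [0.5, -0.4, -0.1]
finger_gap: 85.6
```

```bash
python3 -c "
from h import *
s=snap('wrist','w4'); print(s['origin'],s['attitude']); q=r.sense();print(q['tool_pos'],q['tcp_rot'],q['time'],np.abs(q['qd']).max())
crop('w4',120,20,360,200,3.3,'w4a')"
```

```text
[625.6  287.74 267.48] [162.06   0.16 -93.72]
[546.71 290.76 124.91] [-179.92   -0.17   -3.76] 3.4333 2.9433802240798577
```

View pics/w4a.png

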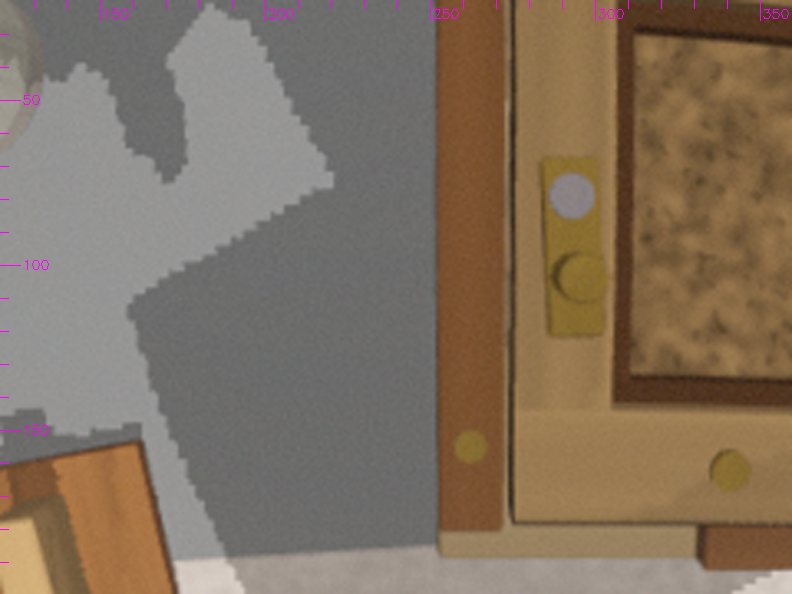

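```bash
python3 -c "
from gap import *
s=load('w4')
for v in (60,100,140):
  print('fence',fr(onz(s,272.3,v,34,1)),'frame',fr(onz(s,275.5,v,40,1)))
s=load('w3'); 
rel(529.5,-122,125,-3.8)
k=fr((529.6,-122.3)); print(k)
"
```

```text
fence [ 14.06 175.  ] frame [ 13.45 172.82]
fence [-17.46 174.86] frame [-17.27 172.66]
fence [-49.22 174.6 ] frame [-48.22 172.35]
rel [ 0.01  0.41 -0.  ] [-0. -0.  0.]
[ -79.69 -232.09]
```

Fence gap is about 2.2 mm, so the pad must travel about 9.5 mm to home and roughly 13.0 mm in total. From a start angle of about 0.04 that puts the lever target near θ≈1.90. Now I'll go to the knob.

Request:
jog_arm(
  targets=[
    [0.01,0.413,0,0,0,0,0.3],
    [0.01,0.413,0,0,0,0,0.3],
    [0.01,0.413,0,0,0,0,0.3],
    [0.01,0.413,0,0,0,0,0.3],
    [0.01,0.413,0,0,0,0,0.3],
  ],
)

```text
time: 3.85
tool_pos: [536.6, 77.0, 124.1]
tcp_rot: [180.0, -0.1, -4.0]
ft_force: [1.2, -0.8, -0.9]
finger_gap: 59.8
```

```bash
python3 -c "
from gap import *
rel(529.5,-122.2,110,-3.8)
"
```

```text
rel [0.01 0.2  0.01] [ 0. -0. -0.]
```

Request:
jog_arm(
  targets=[
    [0.006,0.2,0.01,0,0,0,0.3],
    [0.006,0.2,0.01,0,0,0,0.3],
    [0.006,0.2,0.01,0,0,0,0.3],
    [0.006,0.2,0.01,0,0,0,0.3],
    [0.006,0.2,0.01,0,0,0,0.3],
  ],
)

```text
time: 4.27
tool_pos: [528.1, -124.3, 114.2]
tcp_rot: [179.9, -0.1, -4.1]
ft_force: [0.3, 0.1, -0.7]
finger_gap: 59.7
```

```bash
sed -i "s/print('rel',.*/print('rel',(d*1000).round(1).tolist(),'mm',w.round(4).tolist())/" h.py; python3 -c "
from gap import *
rel(529.5,-122.2,57,-3.8)
snap('wrist','w5'); crop('w5',200,130,360,300,3.5,'w5a')
"
```

```text
rel [1.2, -2.3, 57.2] mm [0.0016, -0.002, -0.0054]
```

View pics/w5a.png

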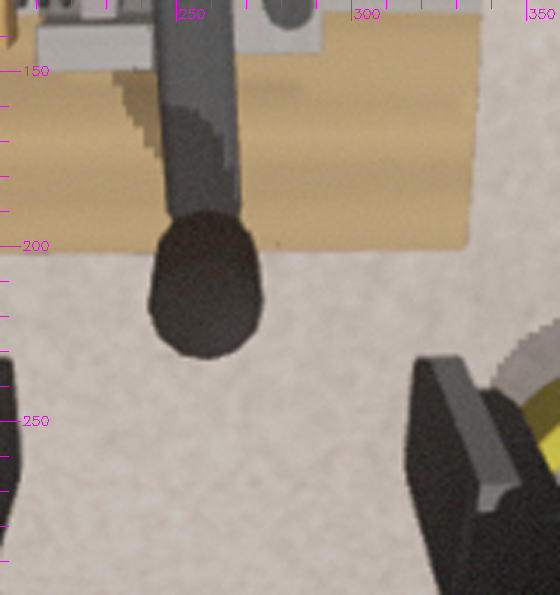

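The knob top centre is at about (259,216), centred between the fingers.

```bash
python3 -c "
from gap import *
s=load('w5'); print(onz(s,258.8,215.5,82,1))"
```

```text
[ 530.35 -123.36   82.  ]
```

Request:
jog_arm(
  targets=[
    [0.002,-0.001,0.03,0,0,0,0.3],
    [0.002,-0.001,0.057,0,0,0,0.3],
    [0.002,-0.001,0.057,0,0,0,0.8],
    [0.002,-0.001,0.057,0,0,0,0.8],
    [0.002,-0.001,0.057,0,0,0,0.8],
  ],
  newtons=25,
)

```text
time: 4.73
tool_pos: [531.1, -119.7, 57.5]
tcp_rot: [179.9, -0.1, -4.0]
ft_force: [-4.4, -4.5, -0.5]
finger_gap: 23.7
```

Request:
jog_arm(
  targets=[
    [0,0,0,0,0,0,0.8],
    [0,0,0,0,0,0,0.8],
    [0,0,0,0,0,0,0.8],
  ],
)

```text
time: 4.98
tool_pos: [531.3, -119.6, 57.7]
tcp_rot: [179.9, -0.1, -3.9]
ft_force: [-5.6, -4.5, 2.2]
finger_gap: 20.7
```

```bash
cat >> gap.py <<'E'
from math import cos,sin
def wpt(x,y,o=(624.5,104),yaw=-3.8):
    a=np.radians(yaw); return np.array([o[0]+cos(a)*x-sin(a)*y,o[1]+sin(a)*x+cos(a)*y])
def lever(th,ax=(0,-228.9),z=57):
    p=wpt(ax[0]-80*cos(th),ax[1]-80*sin(th)); print(th,p,end=' '); rel(p[0],p[1],z,-3.8)
E
python3 -c "
from gap import *
for t in [0.04,.3,.55,.8,1.05,1.3]: lever(t)
"
```

```text
0.04 [ 529.36 -122.29] rel [-1.8, 2.8, 0.7] mm [0.0017, -0.0013, -0.0026]
0.3 [ 531.5  -142.92] rel [1.8, 23.3, 0.8] mm [0.0017, -0.0013, -0.0026]
0.55 [ 538.51 -161.6 ] rel [10.1, 41.4, 0.8] mm [0.0017, -0.0013, -0.0026]
0.8 [ 549.91 -177.97] rel [22.6, 56.9, 0.8] mm [0.0017, -0.0013, -0.0026]
1.05 [ 565.01 -191.  ] rel [38.5, 68.9, 0.9] mm [0.0017, -0.0013, -0.0026]
1.3 [ 582.87 -199.89] rel [57.0, 76.6, 0.9] mm [0.0017, -0.0013, -0.0026]
```

```bash
python3 -c "
from gap import *
t0=.03
for t in np.arange(.13,2,.125): print(round(t,3), round(-80*cos(t)+80*cos(t0),1), round(80*sin(t)-80*sin(t0),1))
"
```

```text
0.13 0.6 8.0
0.255 2.6 17.8
0.38 5.7 27.3
0.505 10.0 36.3
0.63 15.3 44.7
0.755 21.7 52.4
0.88 29.0 59.3
1.005 37.1 65.1
1.13 45.8 70.0
1.255 55.1 73.6
1.38 64.8 76.1
1.505 74.7 77.4
1.63 84.7 77.5
1.755 94.6 76.2
1.88 104.3 73.8
```

Request:
jog_arm(
  targets=[
    [0.0006,0.008,0,0,0,0,0.8],
    [0.0026,0.0178,0,0,0,0,0.8],
    [0.0057,0.0273,0,0,0,0,0.8],
    [0.01,0.0363,0,0,0,0,0.8],
    [0.0153,0.0447,0,0,0,0,0.8],
  ],
)

```text
time: 5.4
tool_pos: [543.7, -163.5, 57.6]
tcp_rot: [-179.9, -0.1, -3.9]
ft_force: [-4.4, 7.2, 2.9]
finger_gap: 20.9
```

Request:
jog_arm(
  targets=[
    [0.0064,0.0077,0,0,0,0,0.8],
    [0.0137,0.0146,0,0,0,0,0.8],
    [0.0218,0.0204,0,0,0,0,0.8],
    [0.0305,0.0253,0,0,0,0,0.8],
    [0.0305,0.0253,0,0,0,0,0.8],
  ],
)

```text
time: 5.82
tool_pos: [573.8, -192.0, 57.5]
tcp_rot: [180.0, -0.2, -3.9]
ft_force: [4.0, 1.0, -0.6]
finger_gap: 20.8
```

```bash
python3 -c "
from gap import *
q=r.sense(); print(q['tool_pos'],q['ft_force']); print(fr(q['tool_pos']))
for t in (1.13,1.38,1.63,1.755): lever(t)
"
```

```text
[ 573.82 -191.98   57.53] [ 3.96  1.03 -0.57]
[ -30.96 -298.69]
1.13 [ 570.48 -194.33] rel [-3.2, 2.6, 0.5] mm [0.0002, -0.0033, -0.0024]
1.38 [ 588.99 -201.77] rel [15.8, 8.7, 0.6] mm [0.0002, -0.0033, -0.0024]
1.63 [ 608.76 -204.39] rel [35.7, 10.0, 0.7] mm [0.0002, -0.0033, -0.0024]
1.755 [ 618.74 -203.84] rel [45.6, 8.8, 0.7] mm [0.0002, -0.0033, -0.0024]
```

Request:
jog_arm(
  targets=[
    [0.0093,0.0036,0,0,0,0,0.8],
    [0.019,0.0061,0,0,0,0,0.8],
    [0.0289,0.0074,0,0,0,0,0.8],
    [0.0389,0.0075,0,0,0,0,0.8],
    [0.0488,0.0062,0,0,0,0,0.8],
  ],
)

```text
time: 6.23
tool_pos: [620.4, -205.2, 57.8]
tcp_rot: [179.6, -0.1, -4.0]
ft_force: [-3.8, -18.5, -2.3]
finger_gap: 17.5
```

Request:
jog_arm(
  targets=[
    [0,0,0,0,0,0,0.8],
    [0,0,0,0,0,0,0.3],
    [0,0,0,0,0,0,0.3],
    [0,0,0,0,0,0,0.3],
    [0,0,-0.04,0,0,0,0.3],
  ],
)

```text
time: 6.65
tool_pos: [614.2, -198.6, 87.2]
tcp_rot: [-179.7, 0.8, -3.9]
ft_force: [-1.5, 0.3, -2.7]
finger_gap: 59.9
```

```bash
python3 -c "
from gap import *
rel(552.7,-61,133,-3.9)
"
```

```text
rel [-71.4, -133.2, -44.2] mm [-0.0049, 0.0137, -0.0008]
```

Request:
jog_arm(
  targets=[
    [0,0,-0.044,0,0,0,0],
    [-0.03,-0.06,-0.044,0,0.01,0,0],
    [-0.071,-0.133,-0.044,0,0.013,0,0],
    [-0.071,-0.133,-0.044,0,0.013,0,0],
    [-0.071,-0.133,-0.044,0,0.013,0,0],
  ],
)

```text
time: 7.07
tool_pos: [556.7, -60.4, 140.4]
tcp_rot: [-179.9, -0.8, -3.9]
ft_force: [0.2, 0.5, 0.0]
finger_gap: 85.5
```

Request:
jog_arm(
  targets=[
    [0,-0.017,0,0,0,0,0],
    [0,-0.017,0,0,0,0,0],
    [0,-0.017,0,0,0,0,0],
    [0,-0.017,0,0,0,0,0],
  ],
)

```text
time: 7.4
tool_pos: [559.7, -47.1, 140.2]
tcp_rot: [180.0, -0.8, -3.9]
ft_force: [-0.2, -0.3, 0.2]
finger_gap: 85.6
```

```bash
python3 -c "
from h import *
s=snap('wrist','w6'); print(s['origin'],s['attitude']); q=r.sense();print(q['tool_pos'],q['tcp_rot'],q['time'],np.abs(q['qd']).max())
crop('w6',200,20,440,200,3.3,'w6a')"
```

```text
[637.28 -52.28 283.18] [162.66  -0.03 -93.96]
[559.69 -47.54 140.05] [179.98  -0.77  -3.98] 7.45 0.671438239222337
```

View pics/w6a.png

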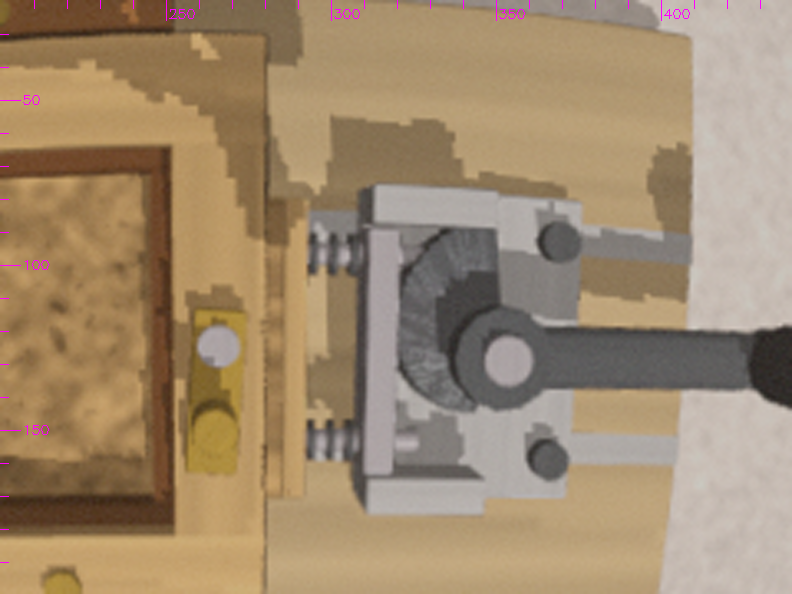

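```bash
python3 -c "
from gap import *
s=load('w6')
for v in (80,110,150):
  print('frame',fr(onz(s,280.3-.004*(v-110),v,40,1)),'pad z33',fr(onz(s,280.6,v,33,1)),'foll',fr(onz(s,310.8,v,34,1)))
h=onz(s,353.5,128.6,55,1);print('hub',fr(h))
s3=load('w3')
for v in (100,):
  print('padback',fr(onz(s,292.3,v,33,1)), 'before',fr(onz(s3,287.5,v,33,1)))
k=onz(s,434,129,55,1); print(fr(k), np.arctan2(*(-(fr(k)-fr(h)))[::-1]))
"
```

```text
frame [  35.39 -171.29] pad z33 [  35.75 -171.91] foll [  36.33 -197.02]
frame [  10.79 -171.29] pad z33 [  10.44 -172.01] foll [  10.93 -197.39]
frame [ -22.48 -171.47] pad z33 [ -23.79 -172.33] foll [ -23.44 -198.34]
hub [  -1.6  -228.93]
padback [  19.02 -181.75] before [  12.19 -191.42]
[   2.05 -305.23] 1.6186006045067447
```

Springs are squeezed about 1.5 mm so far, with the lever at θ≈1.62. The frame has moved about 2 mm to home. I need about 0.28 rad more, so I'll regrip firmly.

```bash
python3 -c "
from gap import *
lever(1.62,z=110)
lever(1.90,z=110)
"
```

```text
1.62 [ 607.96 -204.39] rel [58.6, 153.1, 30.9] mm [0.0004, -0.0135, -0.0032]
1.9 [ 630.12 -201.65] rel [80.5, 148.8, 31.2] mm [0.0004, -0.0135, -0.0032]
```

Request:
jog_arm(
  targets=[
    [0.03,0.1,0.02,0,-0.013,0,0.3],
    [0.0586,0.153,0.03,0,-0.013,0,0.3],
    [0.0586,0.153,0.03,0,-0.013,0,0.3],
    [0.0586,0.153,0.03,0,-0.013,0,0.3],
    [0.0586,0.153,0.03,0,-0.013,0,0.3],
  ],
)

```text
time: 7.87
tool_pos: [607.2, -211.5, 107.5]
tcp_rot: [179.9, 0.1, -4.3]
ft_force: [0.1, -0.7, -0.5]
finger_gap: 59.8
```

```bash
python3 -c "
from gap import *
snap('wrist','w7'); crop('w7',200,130,360,300,3.5,'w7a')
lever(1.62)
"
```

```text
1.62 [ 607.96 -204.39] rel [1.0, -4.1, 51.2] mm [-0.0, 0.0028, -0.0086]
```

View pics/w7a.png

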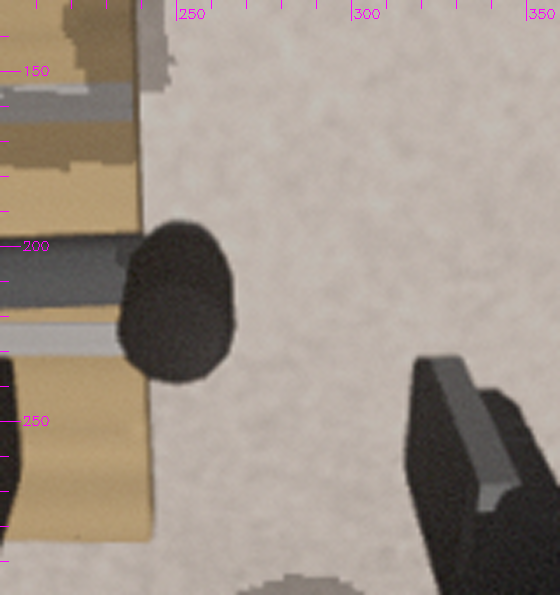

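The knob top is at about (250.5,221).

```bash
python3 -c "
from gap import *
s=load('w7'); p=onz(s,250.3,221,82,1); print(p, fr(p)); rel(p[0],p[1],57,-3.8)"
```

```text
[ 608.95 -205.24   82.  ] [   4.97 -309.6 ]
rel [2.0, -3.3, 51.2] mm [-0.0, 0.0028, -0.0086]
```

Request:
jog_arm(
  targets=[
    [0.002,-0.003,0.03,0,0,0,0.3],
    [0.002,-0.003,0.051,0,0,0,0.3],
    [0.002,-0.003,0.051,0,0,0,0.8],
    [0.002,-0.003,0.051,0,0,0,0.8],
    [0.002,-0.003,0.051,0,0,0,0.8],
  ],
  newtons=60,
)

```text
time: 8.33
tool_pos: [610.0, -202.7, 60.8]
tcp_rot: [179.8, -0.0, -4.0]
ft_force: [-2.5, -32.2, -15.3]
finger_gap: 24.0
```

Request:
jog_arm(
  targets=[
    [0,0,0,0,0,0,0.8],
    [0,0,0,0,0,0,0.8],
    [0.004,-0.0005,0,0,0,0,0.8],
    [0.008,-0.001,0,0,0,0,0.8],
    [0.012,-0.0015,0,0,0,0,0.8],
  ],
)

```text
time: 8.75
tool_pos: [621.0, -204.2, 60.7]
tcp_rot: [179.7, 0.0, -4.0]
ft_force: [-6.0, -17.3, -6.9]
finger_gap: 19.9
```

Request:
jog_arm(
  targets=[
    [0.004,-0.001,0,0,0,0,0.8],
    [0.0095,-0.0025,0,0,0,0,0.8],
    [0.0095,-0.0025,0,0,0,0,0.8],
  ],
)

```text
time: 9.0
tool_pos: [631.7, -202.8, 60.8]
tcp_rot: [179.6, -0.1, -4.0]
ft_force: [-0.2, -19.0, -9.9]
finger_gap: 19.5
```

Request:
jog_arm(
  targets=[
    [0,0,0,0,0,0,0.3],
    [0,0,0,0,0,0,0.3],
    [0,0,0,0,0,0,0.3],
    [0,0,-0.04,0,0,0,0.3],
    [0,0,-0.08,0,0,0,0.3],
  ],
)

```text
time: 9.42
tool_pos: [629.4, -196.7, 137.9]
tcp_rot: [-179.9, 0.3, -3.9]
ft_force: [0.7, -0.4, 0.1]
finger_gap: 60.0
```

```bash
python3 -c "
from gap import *
rel(557,-40,135,-3.8)"
```

```text
rel [-83.0, -151.3, 3.7] mm [-0.0023, 0.0059, -0.0023]
```

Request:
jog_arm(
  targets=[
    [-0.04,-0.08,0.002,0,0,0,0],
    [-0.083,-0.151,0.002,0,0,0,0],
    [-0.083,-0.151,0.002,0,0,0,0],
    [-0.083,-0.151,0.002,0,0,0,0],
    [-0.083,-0.151,0.002,0,0,0,0],
  ],
)

```text
time: 9.83
tool_pos: [556.9, -36.0, 138.3]
tcp_rot: [-179.9, 0.0, -3.7]
ft_force: [-0.6, -0.4, -0.1]
finger_gap: 85.5
```

Request:
jog_arm(
  targets=[
    [0,0,0,0,0,0,0],
    [0,0,0,0,0,0,0],
    [0,0,0,0,0,0,0],
  ],
)

```text
time: 10.08
tool_pos: [560.3, -42.7, 138.6]
tcp_rot: [180.0, -0.1, -4.0]
ft_force: [0.2, 0.6, -0.3]
finger_gap: 85.0
```

```bash
python3 -c "
from h import *
s=snap('wrist','w8'); print(s['origin'],s['attitude']); q=r.sense();print(q['tool_pos'],q['tcp_rot'],q['time'],np.abs(q['qd']).max())
crop('w8',200,20,440,200,3.3,'w8a')"
```

```text
[639.59 -47.96 280.64] [161.98  -0.04 -94.  ]
[560.23 -42.95 138.29] [179.98  -0.08  -4.02] 10.1333 0.6037277140595512
```

View pics/w8a.png

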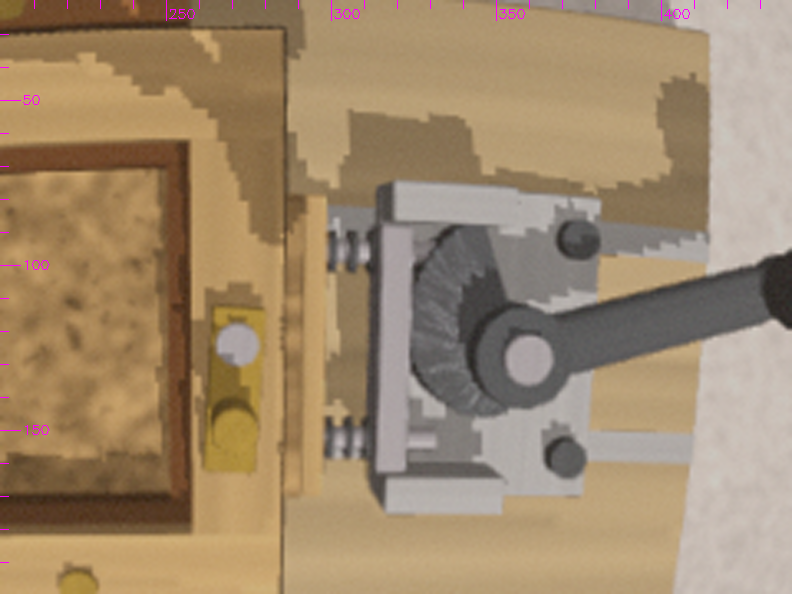

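```bash
python3 -c "
from gap import *
for f,fe,pb,fo,hub,e in [('w3',265.2,287.5,308.5,(339.2,120.7),None),('w6',280.3,292.4,311.2,(353.5,128.6),(434,129)),('w8',285.9,298.5,315.6,(360,128.6),(430,106.5))]:
  s=load(f)
  a=[fr(onz(s,u,100,z,1))[1] for u,z in ((fe,40),(pb,33),(fo,34))]
  h=fr(onz(s,*hub,55,1)); print(f,np.round(a,2),'spring',a[1]-a[2],'foll-hub',a[2]-h[1],h,end=' ')
  if e: k=fr(onz(s,*e,55,1))-h; print('theta',np.arctan2(-k[1],-k[0]))
  print()
"
```

```text
w3 [-173.33 -191.42 -208.41] spring 16.9849934682957 foll-hub 20.608334226121087 [  -1.83 -229.02] 
w6 [-171.25 -181.84 -197.57] spring 15.736851311503472 foll-hub 31.354998867153512 [  -1.6  -228.93] theta 1.6186006045067447

w8 [-171.13 -182.2  -196.41] spring 14.211269984283348 foll-hub 32.80053326609789 [  -1.84 -229.21] theta 1.9063106466587008
```

```bash
python3 -c "
from h import *
crop('w3',255,85,345,155,4.4,'c3');crop('w8',270,85,360,155,4.4,'c8')
a=cv2.imread('pics/c3.png');b=cv2.imread('pics/c8.png');cv2.imwrite('pics/c38.png',np.hstack([a,b]))
for f in ('w3','w8'):
  g=cv2.imread('pics/'+f+'.png')[:,:,1].astype(int)
  for v in (108,115,122,126): print(f,v,g[v,255 if f=='w3' else 278:322].tolist())
"
```

```text
w3 108 [140, 142, 142, 134, 117, 146, 149, 153, 159, 157, 121, 124, 154, 124, 118, 118, 122, 123, 117, 93, 95, 117, 119, 117, 118, 124, 142, 153, 154, 155, 159, 162, 148, 162, 166, 166, 132, 108, 86, 151, 179, 178, 176, 176, 175, 165, 129, 123, 127, 129, 110, 71, 69, 89, 140, 161, 162, 163, 161, 162, 161, 160, 156, 123, 74, 64, 64]
w3 115 [163, 150, 141, 139, 149, 148, 148, 152, 157, 157, 123, 94, 119, 122, 121, 120, 124, 118, 116, 105, 119, 145, 142, 140, 134, 126, 141, 154, 156, 158, 158, 159, 151, 163, 169, 170, 138, 106, 98, 163, 177, 180, 177, 173, 174, 170, 129, 124, 126, 120, 101, 75, 69, 101, 147, 164, 161, 163, 163, 162, 161, 161, 156, 92, 59, 65, 50]
w3 122 [144, 140, 139, 132, 148, 149, 147, 153, 158, 157, 106, 82, 111, 111, 109, 111, 108, 112, 107, 92, 91, 106, 109, 108, 109, 111, 143, 154, 154, 157, 160, 158, 132, 110, 139, 154, 130, 98, 108, 163, 177, 177, 178, 175, 136, 127, 126, 121, 125, 126, 85, 66, 67, 97, 147, 162, 162, 161, 161, 163, 161, 162, 163, 110, 57, 55, 51]
w3 126 [139, 141, 134, 134, 151, 149, 149, 152, 155, 156, 109, 100, 119, 117, 119, 116, 115, 116, 1
[... 433 characters left out ...]
, 163, 161, 161, 163, 162]
w8 115 [142, 145, 144, 144, 150, 155, 155, 128, 104, 117, 121, 119, 119, 111, 141, 154, 155, 156, 158, 162, 160, 166, 165, 163, 124, 120, 122, 122, 119, 121, 121, 121, 119, 108, 75, 65, 69, 124, 161, 163, 160, 164, 162, 161]
w8 122 [147, 135, 140, 146, 151, 153, 142, 106, 118, 143, 142, 142, 142, 129, 147, 155, 156, 155, 162, 162, 153, 166, 170, 169, 168, 129, 120, 121, 124, 122, 125, 124, 117, 103, 70, 66, 86, 134, 159, 162, 164, 162, 163, 159]
w8 126 [148, 137, 139, 146, 149, 154, 155, 128, 101, 121, 124, 121, 121, 125, 141, 157, 157, 158, 158, 159, 143, 153, 143, 145, 152, 120, 114, 113, 115, 112, 112, 115, 111, 96, 64, 64, 88, 139, 163, 163, 165, 164, 162, 163]
```

View pics/c38.png

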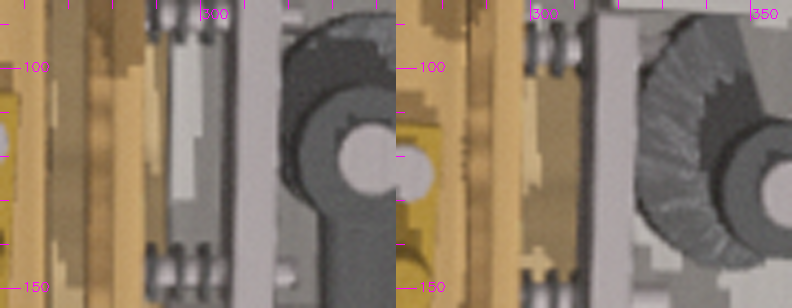

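```bash
python3 -c "
from gap import *
for zp,zf in ((33,33),(33,36),(33,40),(36,36)):
  o=[]
  for f,cw,pb,fo in [('w3',280.6,287,308.35),('w8',291.6,298,314.6)]:
    s=load(f); o.append([fr(onz(s,u,120,z,1))[1] for u,z in ((cw,zp),(pb,zp),(fo,zf))])
  o=np.array(o); print(zp,zf,o[1]-o[0], 'sq', (o[1]-o[0])[2]-(o[1]-o[0])[:2])
"
```

```text
33 33 [ 9.29  9.13 12.62] sq [3.34 3.49]
33 36 [ 9.29  9.13 12.68] sq [3.4  3.56]
33 40 [ 9.29  9.13 12.77] sq [3.48 3.64]
36 36 [ 9.4   9.24 12.68] sq [3.29 3.45]
```

The edge profiles give a squeeze of about 3.4 mm, and the lever angle gives about 3.6 mm, so the clamp is set. Next is panel A (mid).

```bash
python3 -c "
from gap import *
rel(425,-10,140,-3.8); q=r.sense(); print(q['time'])"
```

```text
rel [-137.2, -23.4, -1.9] mm [0.0004, -0.0015, -0.0038]
10.1333
```

Request:
jog_arm(
  targets=[
    [-0.137,-0.023,0,0,0,0,0],
    [-0.137,-0.023,0,0,0,0,0],
    [-0.137,-0.023,0,0,0,0,0],
    [-0.137,-0.023,0,0,0,0,0],
    [-0.137,-0.023,0,0,0,0,0],
  ],
)

```text
time: 10.55
tool_pos: [421.7, -9.6, 136.9]
tcp_rot: [-180.0, 0.1, -4.0]
ft_force: [-0.5, -0.1, 0.7]
finger_gap: 85.6
```

Request:
jog_arm(
  targets=[
    [0,0,0,0,0,0,0],
    [0,0,0,0,0,0,0],
    [0,0,0,0,0,0,0],
  ],
)

```text
time: 10.8
tool_pos: [425.5, -10.1, 138.1]
tcp_rot: [180.0, -0.1, -4.0]
ft_force: [-0.6, 0.3, -0.2]
finger_gap: 85.2
```

```bash
python3 -c "
from h import *
s=snap('wrist','w9'); q=r.sense();print(q['tool_pos'],q['tcp_rot'],q['time'],np.abs(q['qd']).max())
crop('w9',130,110,380,290,3.1,'w9a')"
```

```text
[425.31  -9.97 137.94] [179.99  -0.03  -4.01] 10.85 0.48162122764071597
```

View pics/w9a.png

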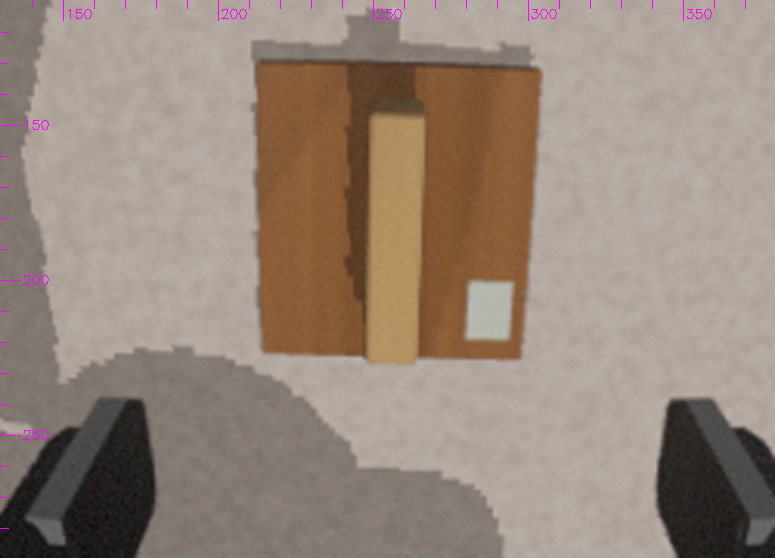

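Panel corners are at (213,129), (304,132), (298,226) and (215,224). The batten top runs from (249,146) to (265,227). I'll fit the pose from these.

```bash
cat > pan.py <<'E'
from gap import *
from scipy.optimize import least_squares
def panel(f,corn,batt,w,zb=0.,W=True,lx=96):
    """corn,batt: pixels of (+x+y),(+x-y),(-x-y),(-x+y) corners"""
    s=load(f); P=[];U=[]
    for L,hx,hy,z in ((corn,lx/2,w/2,8),(batt,38,8,34)):
        if L is None: continue
        for (a,b),u in zip(((1,1),(1,-1),(-1,-1),(-1,1)),L):
            if u is not None: P.append((a*hx,b*hy,z+zb));U.append(u)
    P=np.array(P,float);U=np.array(U)-.35
    def g(p):
        c,n=cos(p[2]),sin(p[2]); return (proj(s,np.c_[p[0]+c*P[:,0]-n*P[:,1],p[1]+n*P[:,0]+c*P[:,1],P[:,2]],W)-U).ravel()
    c0=onz(s,*U.mean(0),20+zb,W)
    o=least_squares(g,[c0[0],c0[1],-.05],loss='soft_l1'); print('panel',o.x[:2].round(1),'yaw',np.degrees(o.x[2]).round(2),'res',np.abs(o.fun).mean().round(2)); return o.x
E
python3 -c "
from pan import *
x=panel('w9',[(213.2,129.4),(304.2,132.3),(298.1,225.8),(214.8,223.9)],[(249.4,146.5),(266.8,147.1),(264.8,227.1),(248.4,226.5)],86)
rel(x[0],x[1],40,np.degrees(x[2]))"
```

```text
panel [421.7  -6.6] yaw -5.56 res 0.65
rel [-3.9, -3.1, 97.9] mm [0.0001, -0.0006, 0.0271]
```

Request:
jog_arm(
  targets=[
    [-0.004,-0.003,0.04,0,0,0.027,0.4],
    [-0.004,-0.003,0.08,0,0,0.027,0.4],
    [-0.004,-0.003,0.11,0,0,0.027,0.4],
    [-0.004,-0.003,0.125,0,0,0.027,0.4],
    [-0.004,-0.003,0.127,0,0,0.027,0.4],
  ],
  newtons=40,
)

```text
time: 11.27
tool_pos: [417.4, -5.9, 6.6]
tcp_rot: [-180.0, 0.4, -5.5]
ft_force: [-0.2, 1.1, 0.4]
finger_gap: 51.6
```

Request:
jog_arm(
  targets=[
    [0,0,0,0,0,0,0.95],
    [0,0,0,0,0,0,0.95],
    [0,0,0,0,0,0,0.95],
    [0,0,0,0,0,0,0.95],
    [0,0,0,0,0,0,0.95],
  ],
)

```text
time: 11.68
tool_pos: [422.4, -6.4, 12.5]
tcp_rot: [180.0, -0.2, -5.5]
ft_force: [-0.5, 1.1, 6.7]
finger_gap: 14.9
```

```bash
python3 -c "
from gap import *
q=r.sense();print(q['tool_pos'],q['tcp_rot'],q['ft_force'],q['finger_gap'])"
```

```text
[422.37  -6.4   12.47] [179.99  -0.22  -5.51] [-0.5   1.12  6.74] 14.907161992475674
```

Gripped: gap is 14.9 mm and the y position matches the camera. I'll refine the frame pose from the two close views before placing.

```bash
cat > ff.py <<'E'
from gap import *
from scipy.optimize import least_squares
# home frame pose from w8 (home) and w4,w3 (2mm short)
obs=[('w8',(78,-173),(286.7,28.5),0),('w8',(50,-150),(257.3,62.4),0),('w8',(-50,-150),(257.6,181.5),0),
('w4',(-50,150),(306.1,142.7),1),('w4',(-78,173),(275.3,178.5),1),
('w3',(50,-80),(151.5,60.3),1),('w3',(50,-150),(235.5,54.7),1),('w3',(-50,-150),(238,177),1),('w3',(-50,-80),(158,177.5),1),('w3',(-78,-173),(266,208.3),1)]
S={k:load(k) for k in('w3','w4','w8')}
def g(p):
    o=[]
    for f,P,u,k in obs:
        y=P[1]-k*p[3]; c,n=cos(p[2]),sin(p[2])
        o.append(proj(S[f],[[p[0]+c*P[0]-n*y,p[1]+n*P[0]+c*y,40]],True)[0]-np.array(u)+.35)
    return np.array(o).ravel()
o=least_squares(g,[624.5,106,-.066,2],loss='soft_l1'); print(o.x,np.degrees(o.x[2])); print(o.fun.reshape(-1,2))
E
python3 ff.py; python3 -c "
from gap import *
rel(422,-6,110,-5.5)"
```

```text
[624.2  105.9   -0.07   2.73] -3.828932601932623
[[-0.4  -0.15]
 [ 0.06 -0.63]
 [ 0.35  0.81]
 [-0.64  0.7 ]
 [ 0.22 -0.82]
 [-0.77 -0.59]
 [ 0.88 -0.82]
 [ 0.32  0.48]
 [-0.33  0.56]
 [ 0.12  0.55]]
rel [-0.0, -0.3, -97.5] mm [0.0002, -0.0039, -0.0002]
```

Request:
jog_arm(
  targets=[
    [0,0,-0.03,0,0,0,0.95],
    [0,0,-0.07,0,0,0,0.95],
    [0,0,-0.1,0,0,0,0.95],
    [0.03,-0.02,-0.1,0,0,0,0.95],
    [0.05,-0.03,-0.1,0,0,-0.029,0.95],
  ],
)

```text
time: 12.1
tool_pos: [477.9, 19.5, 116.6]
tcp_rot: [-180.0, -0.7, -3.9]
ft_force: [0.4, -0.6, -1.7]
finger_gap: 15.2
```

```bash
python3 -c "
from gap import *
rel(624.9,105.9,115,-3.83);print(r.sense()['finger_gap'])"
```

```text
rel [140.7, -96.3, 3.4] mm [-0.0005, -0.0127, -0.0019]
15.203766106450873
```

Request:
jog_arm(
  targets=[
    [0.03,-0.02,0,0,0,0,0.95],
    [0.06,-0.042,0,0,0,0,0.95],
    [0.09,-0.063,0,0,0,0,0.95],
    [0.12,-0.085,0,0,0,0,0.95],
    [0.142,-0.098,0,0,0,0,0.95],
  ],
)

```text
time: 12.52
tool_pos: [623.5, 109.4, 111.1]
tcp_rot: [-180.0, -0.1, -3.8]
ft_force: [0.8, 0.2, -0.6]
finger_gap: 15.2
```

Request:
jog_arm(
  targets=[
    [0,0,0,0,0,0,0.95],
    [0,0,0,0,0,0,0.95],
    [0,0,0,0,0,0,0.95],
    [0,0,0,0,0,0,0.95],
  ],
)

```text
time: 12.85
tool_pos: [620.6, 106.7, 110.7]
tcp_rot: [180.0, 0.0, -3.9]
ft_force: [0.5, -0.4, 0.1]
finger_gap: 15.4
```

```bash
python3 -c "
from gap import *
rel(624.9,105.9,115,-3.83);print(r.sense()['finger_gap'])
snap('wrist','w10');crop('w10',110,40,400,260,2.7,'w10a')"
```

```text
rel [4.4, 0.5, -4.3] mm [0.0002, 0.0004, -0.0007]
15.38264074069981
```

View pics/w10a.png

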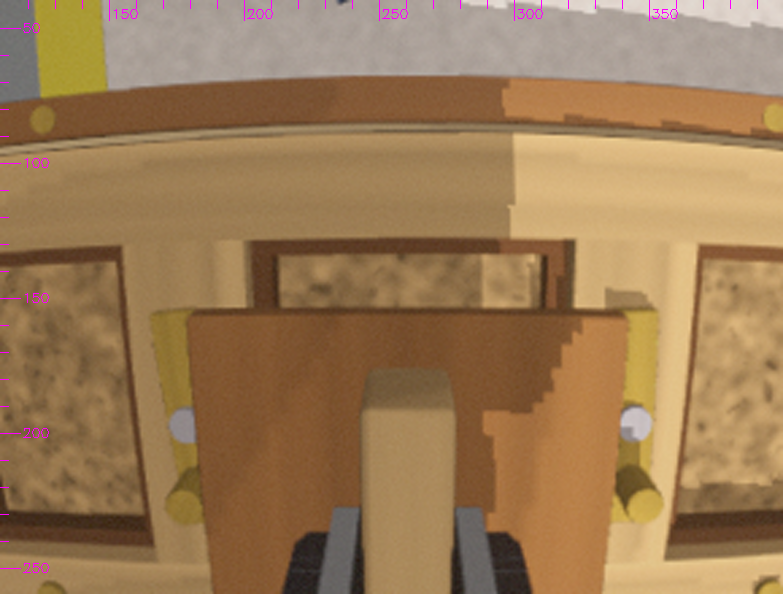

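The held panel's far corners are at (180.3,154.7) and (341.8,156.5). The middle opening's far corners are at (200.8,128.8) and (323,128.8).

```bash
cat > al.py <<'E'
from gap import *
def align(f,pc,oc,tcpz,tcp,hw,yc,dz=12.5,org=(624.2,105.9),yaw=-3.83):
    """pc: panel far corners (+y,-y) px at board top, oc: opening far corners; hw panel half width; yc opening centre frame y"""
    s=load(f); a=np.radians(yaw)
    zt=tcpz-dz+8
    A=[onz(s,u-.35,v-.35,zt,1)[:2] for u,v in pc]; B=[onz(s,u-.35,v-.35,40,1)[:2] for u,v in oc]
    ya=np.degrees(np.arctan2(*(A[0]-A[1])[[1,0]]))-90; yb=np.degrees(np.arctan2(*(B[0]-B[1])[[1,0]]))-90
    M=lambda p:fr(p,org,yaw)
    A=[M(p) for p in A];B=[M(p) for p in B]; print('panel corners',A,'w',A[0][1]-A[1][1],'yaw',ya);print('open corners',B,'w',B[0][1]-B[1][1],'yaw',yb)
    pm=(A[0]+A[1])/2; om=(B[0]+B[1])/2
    d=om-pm-[2,0]; print('panel should move frame dx %.1f dy %.1f'%tuple(d),' => tool dx %.1f dy %.1f mm'%(d[0],-d[1]))
    print('tcp in frame',M(tcp))
E
python3 -c "
from al import *
q=r.sense()
align('w10',[(180.3,154.7),(341.8,156.5)],[(200.8,128.8),(323,128.8)],q['tool_pos'][2],q['tool_pos'],43,0)"
```

```text
panel corners [array([44.76, 42.06]), array([ 43.72, -41.1 ])] w 83.1566461164055 yaw -4.549900534224619
open corners [array([49.57, 44.17]), array([ 49.51, -44.57])] w 88.7379376155256 yaw -3.8695415602787335
panel should move frame dx 3.3 dy -0.7  => tool dx 3.3 dy 0.7 mm
tcp in frame [-3.58  0.47]
```

Request:
jog_arm(
  targets=[
    [0.002,0.0003,0.015,0,0,-0.008,0.95],
    [0.004,0.0006,0.03,0,0,-0.008,0.95],
    [0.004,0.0006,0.048,0,0,-0.008,0.95],
    [0.004,0.0006,0.048,0,0,-0.008,0.95],
    [0.004,0.0006,0.048,0,0,-0.008,0.95],
  ],
)

```text
time: 13.32
tool_pos: [623.0, 105.9, 59.7]
tcp_rot: [180.0, 0.3, -3.4]
ft_force: [-0.7, 0.3, -0.3]
finger_gap: 15.4
```

Request:
jog_arm(
  targets=[
    [0,0,0,0,0,0,0.95],
    [0,0,0,0,0,0,0.95],
    [0,0,0,0,0,0,0.95],
  ],
)

```text
time: 13.57
tool_pos: [626.1, 106.4, 63.8]
tcp_rot: [-180.0, -0.1, -3.4]
ft_force: [-0.5, -0.1, -0.9]
finger_gap: 15.4
```

```bash
python3 -c "
from gap import *
q=r.sense();print(q['tool_pos'],q['tcp_rot'],q['ft_force'],q['finger_gap'])
snap('wrist','w11');crop('w11',110,40,400,260,2.7,'w11a')"
```

```text
[626.14 106.43  63.8 ] [-179.98   -0.11   -3.39] [-0.53 -0.15 -0.88] 15.40236608483731
```

View pics/w11a.png

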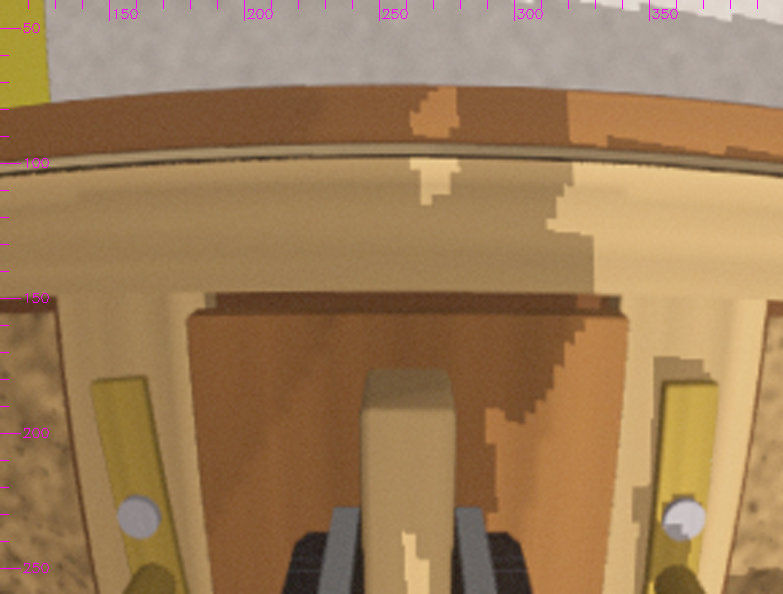

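```bash
python3 -c "
from al import *
q=r.sense()
align('w11',[(180,156.2),(342.3,157.3)],[(186,148.6),(340,149.3)],q['tool_pos'][2],q['tool_pos'],43,0)"
```

```text
panel corners [array([49.13, 42.86]), array([ 49.16, -41.03])] w 83.88134071789464 yaw -3.8055835610770856
open corners [array([49.38, 44.4 ]), array([ 49.67, -44.82])] w 89.22314506159205 yaw -3.6418785312273343
panel should move frame dx -1.6 dy -1.1  => tool dx -1.6 dy 1.1 mm
tcp in frame [1.84 0.64]
```

Request:
jog_arm(
  targets=[
    [-0.0012,0.0009,0.004,0,0,0,0.95],
    [-0.0012,0.0009,0.009,0,0,0,0.95],
    [-0.0012,0.0009,0.013,0,0,0,0.95],
    [-0.0012,0.0009,0.017,0,0,0,0.95],
    [-0.0012,0.0009,0.018,0,0,0,0.95],
  ],
)

```text
time: 14.03
tool_pos: [623.2, 105.4, 43.1]
tcp_rot: [180.0, 0.1, -3.4]
ft_force: [0.7, 0.3, -0.5]
finger_gap: 14.9
```

Request:
jog_arm(
  targets=[
    [0,0,0,0,0,0,0.95],
    [0,0,0.002,0,0,0,0.95],
    [0,0,0.003,0,0,0,0.95],
  ],
)

```text
time: 14.28
tool_pos: [624.4, 105.6, 42.5]
tcp_rot: [-180.0, -0.0, -3.4]
ft_force: [-7.5, 0.0, 12.2]
finger_gap: 15.6
```

```bash
python3 -c "
from gap import *
q=r.sense();print(q['tool_pos'],q['tcp_rot'],q['ft_force'],q['finger_gap'])
snap('wrist','w12');crop('w12',110,40,400,260,2.7,'w12a')"
```

```text
[624.45 105.61  42.51] [-179.99   -0.04   -3.39] [-7.5  0.  12.2] 15.566829510001787
```

View pics/w12a.png

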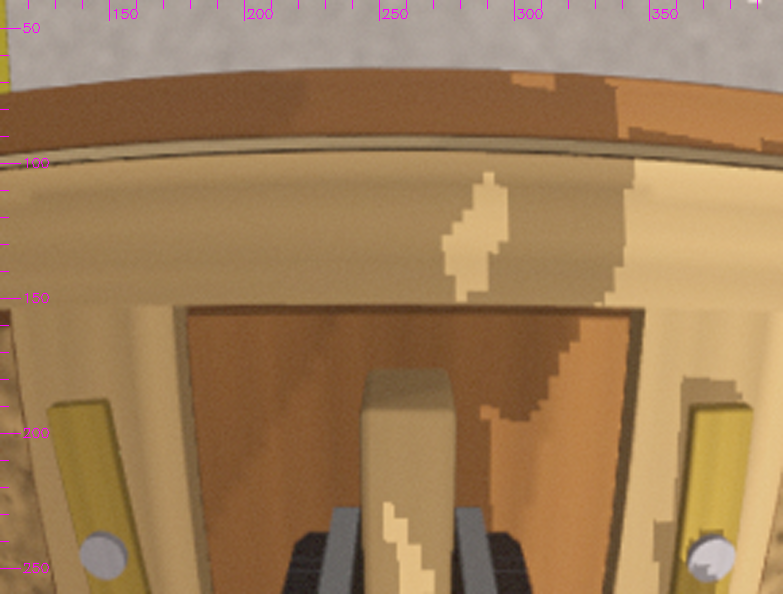

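The panel sits inside the opening, with rebate gaps visible on both sides. z is 42.5 as expected, with contact force. I'll release.

Request:
jog_arm(
  targets=[
    [0,0,0,0,0,0,0.6],
    [0,0,0,0,0,0,0.6],
    [0,0,0,0,0,0,0.6],
    [0,0,-0.03,0,0,0,0.6],
    [0,0,-0.07,0,0,0,0.6],
  ],
)

```text
time: 14.75
tool_pos: [620.1, 105.2, 107.0]
tcp_rot: [179.9, 0.6, -3.4]
ft_force: [1.6, -0.5, -0.3]
finger_gap: 34.2
```

Request:
jog_arm(
  targets=[
    [0,0,-0.04,0,0,0,0.4],
    [-0.06,-0.03,-0.06,0,0,0,0],
    [-0.06,-0.09,-0.06,0,0,0,0],
    [-0.06,-0.13,-0.06,0,0,0,0],
    [-0.06,-0.17,-0.06,0,0,0,0],
  ],
)

```text
time: 15.17
tool_pos: [574.0, 249.7, 172.5]
tcp_rot: [-179.9, -0.1, -3.5]
ft_force: [1.2, -0.4, 0.1]
finger_gap: 85.5
```

```bash
python3 -c "
from gap import *
rel(530,407,140,-3.8)
snap('wrist','w13');snap('side','s13');crop('w13',0,0,512,384,1.5,'w13a')"
```

```text
rel [-53.5, -154.3, 32.5] mm [-0.0009, -0.0019, 0.0057]
```

View pics/w13a.png

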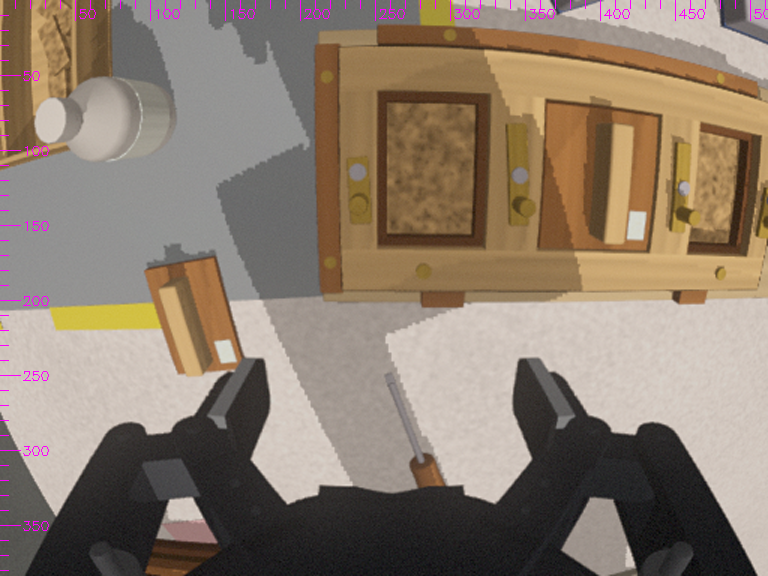

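The mid panel is seated. Panel C is at about pixel (129,210) and the bottle is to its left. I'll go over C.

Request:
jog_arm(
  targets=[
    [-0.03,-0.05,0.0,0,0,0,0],
    [-0.053,-0.09,0.015,0,0,0,0],
    [-0.053,-0.13,0.03,0,0,0,0],
    [-0.053,-0.155,0.03,0,0,0,0],
    [-0.053,-0.155,0.03,0,0,0,0],
  ],
)

```text
time: 15.68
tool_pos: [527.7, 411.5, 138.0]
tcp_rot: [-180.0, 0.2, -3.2]
ft_force: [0.6, 0.6, -1.0]
finger_gap: 85.1
```

Request:
jog_arm(
  targets=[
    [0,0,0,0,0,0,0],
    [0,0,0,0,0,0,0],
    [0,0,0,0,0,0,0],
  ],
)

```text
time: 15.93
tool_pos: [531.4, 405.1, 141.3]
tcp_rot: [180.0, -0.0, -3.4]
ft_force: [-0.3, -0.4, 0.2]
finger_gap: 85.6
```

```bash
python3 -c "
from gap import *
q=r.sense();print(q['tool_pos'],q['tcp_rot'],q['time'])
snap('wrist','w14');crop('w14',100,80,380,290,2.8,'w14a')"
```

```text
[531.4  405.11 141.28] [179.98  -0.03  -3.45] 15.9333
```

View pics/w14a.png

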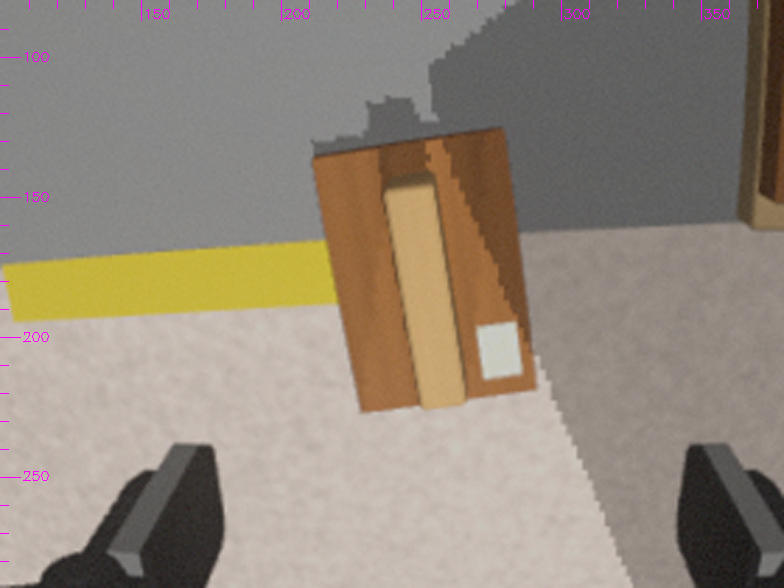

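```bash
python3 -c "
from pan import *
x=panel('w14',[(211.8,136.4),(279.6,125.7),(291.4,218.6),(228.9,226.8)],[(238.2,146.8),(254.6,145),(266.1,223.9),(250.4,225.7)],66)
rel(x[0],x[1],13,np.degrees(x[2]))"
```

```text
panel [528.1 412.9] yaw 4.64 res 0.77
rel [-4.1, -7.8, 128.5] mm [0.0, -0.0008, -0.1418]
```

Request:
jog_arm(
  targets=[
    [-0.004,-0.008,0.03,0,0,-0.142,0.4],
    [-0.004,-0.008,0.07,0,0,-0.142,0.4],
    [-0.004,-0.008,0.1,0,0,-0.142,0.4],
    [-0.004,-0.008,0.12,0,0,-0.142,0.4],
    [-0.004,-0.008,0.129,0,0,-0.142,0.4],
  ],
)

```text
time: 16.4
tool_pos: [525.7, 411.6, 8.1]
tcp_rot: [179.8, 0.3, 4.6]
ft_force: [-0.3, -0.0, -0.2]
finger_gap: 51.0
```

Request:
jog_arm(
  targets=[
    [0,0,0,0,0,0,0.4],
    [0,0,0,0,0,0,0.95],
    [0,0,0,0,0,0,0.95],
    [0,0,0,0,0,0,0.95],
    [0,0,0,0,0,0,0.95],
  ],
)

```text
time: 16.82
tool_pos: [529.1, 415.7, 15.0]
tcp_rot: [-179.9, -0.2, 4.7]
ft_force: [0.7, -2.4, 9.6]
finger_gap: 14.9
```

```bash
python3 -c "
from gap import *
q=r.sense();print(q['tool_pos'],q['tcp_rot'],q['ft_force'],q['finger_gap'],q['time'])
rel(q['tool_pos'][0],q['tool_pos'][1],110,-3.83)
print('left opening',wpt(0,115,(624.2,105.9),-3.83),wpt(0,-115,(624.2,105.9),-3.83))"
```

```text
[529.13 415.67  14.98] [-179.87   -0.24    4.73] [ 0.65 -2.39  9.58] 14.859270994157882 16.8167
rel [0.4, -0.2, -95.0] mm [-0.0025, -0.0041, 0.1495]
left opening [631.88 220.64] [616.52  -8.84]
```

Request:
jog_arm(
  targets=[
    [0,0,-0.03,0,0,0,0.95],
    [0,0,-0.07,0,0,0,0.95],
    [0,0,-0.1,0,0,0.07,0.95],
    [0.02,0.04,-0.1,0,0,0.149,0.95],
    [0.04,0.08,-0.1,0,0,0.149,0.95],
  ],
)

```text
time: 17.23
tool_pos: [572.2, 346.1, 117.2]
tcp_rot: [-179.7, -0.4, -3.8]
ft_force: [1.6, -0.7, -1.9]
finger_gap: 15.2
```

```bash
python3 -c "
from gap import *
rel(632.9,220.6,113,-3.83);print(r.sense()['finger_gap'])"
```

```text
rel [68.8, 121.2, 4.1] mm [-0.0046, -0.007, 0.0004]
15.20081122399953
```

Request:
jog_arm(
  targets=[
    [0.02,0.03,0,0,0,0,0.95],
    [0.035,0.06,0,0,0,0,0.95],
    [0.05,0.09,0,0,0,0,0.95],
    [0.065,0.1145,0,0,0,0,0.95],
    [0.065,0.1145,0,0,0,0,0.95],
  ],
)

```text
time: 17.65
tool_pos: [630.4, 219.4, 112.9]
tcp_rot: [179.9, -0.1, -4.1]
ft_force: [0.2, -0.9, -0.0]
finger_gap: 15.2
```

Request:
jog_arm(
  targets=[
    [0,0,0,0,0,0,0.95],
    [0,0,0.01,0,0,0,0.95],
    [0,0,0.02,0,0,0,0.95],
    [0,0,0.02,0,0,0,0.95],
    [0,0,0.02,0,0,0,0.95],
  ],
)

```text
time: 18.07
tool_pos: [625.9, 225.7, 89.8]
tcp_rot: [179.9, 0.2, -3.7]
ft_force: [-1.0, -0.7, -1.0]
finger_gap: 15.1
```

```bash
python3 -c "
from gap import *
rel(632.9,220.6,113,-3.83);print(r.sense()['finger_gap'],r.sense()['tool_pos'])
snap('wrist','w15');crop('w15',110,40,400,260,2.7,'w15a')"
```

```text
rel [7.2, 4.7, -23.2] mm [0.001, 0.0033, 0.0023]
15.091034697277397 [625.91 225.71  89.81]
```

View pics/w15a.png

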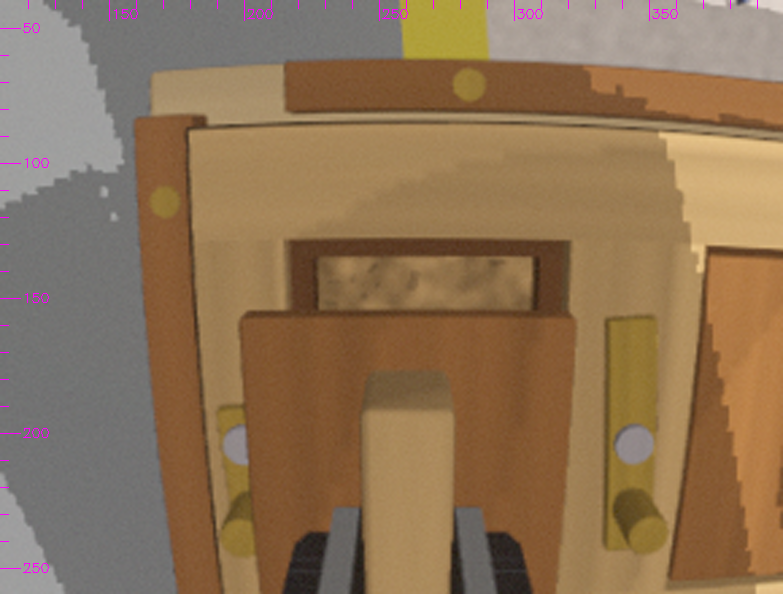

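The held panel's far corners are at (199.6,156) and (323,157.4). The left opening's far corners are at (217,129) and (321,129).

```bash
python3 -c "
from al import *
q=r.sense()
align('w15',[(199.8,156),(323,157.2)],[(217.2,129),(321.2,129)],q['tool_pos'][2],q['tool_pos'],33,115,dz=15)"
```

```text
panel corners [array([ 40.83, 151.3 ]), array([40.31, 87.78])] w 63.523366412672544 yaw -4.2999062545219005
open corners [array([ 48.97, 148.18]), array([49.33, 80.34])] w 67.84116963460711 yaw -3.5199566739435966
panel should move frame dx 6.6 dy -5.3  => tool dx 6.6 dy 5.3 mm
tcp in frame [ -5.61 119.71]
```

Request:
jog_arm(
  targets=[
    [0.004,0.003,0.008,0,0,-0.008,0.95],
    [0.007,0.005,0.016,0,0,-0.008,0.95],
    [0.007,0.005,0.024,0,0,-0.008,0.95],
    [0.007,0.005,0.026,0,0,-0.008,0.95],
    [0.007,0.005,0.026,0,0,-0.008,0.95],
  ],
)

```text
time: 18.53
tool_pos: [633.3, 219.0, 64.0]
tcp_rot: [180.0, 0.2, -3.4]
ft_force: [-0.6, -0.7, -1.5]
finger_gap: 14.8
```

Request:
jog_arm(
  targets=[
    [0,0,0,0,0,0,0.95],
    [0,0,0,0,0,0,0.95],
    [0,0,0,0,0,0,0.95],
  ],
)

```text
time: 18.78
tool_pos: [634.8, 219.6, 66.5]
tcp_rot: [-180.0, -0.1, -3.3]
ft_force: [0.6, -0.5, -0.9]
finger_gap: 15.4
```

```bash
python3 -c "
from gap import *
q=r.sense();print(q['tool_pos'],q['tcp_rot'],q['ft_force'],q['finger_gap'])
snap('wrist','w16');crop('w16',110,40,400,260,2.7,'w16a')"
```

```text
[634.77 219.57  66.49] [-179.98   -0.05   -3.33] [ 0.56 -0.46 -0.91] 15.366166927290456
```

View pics/w16a.png

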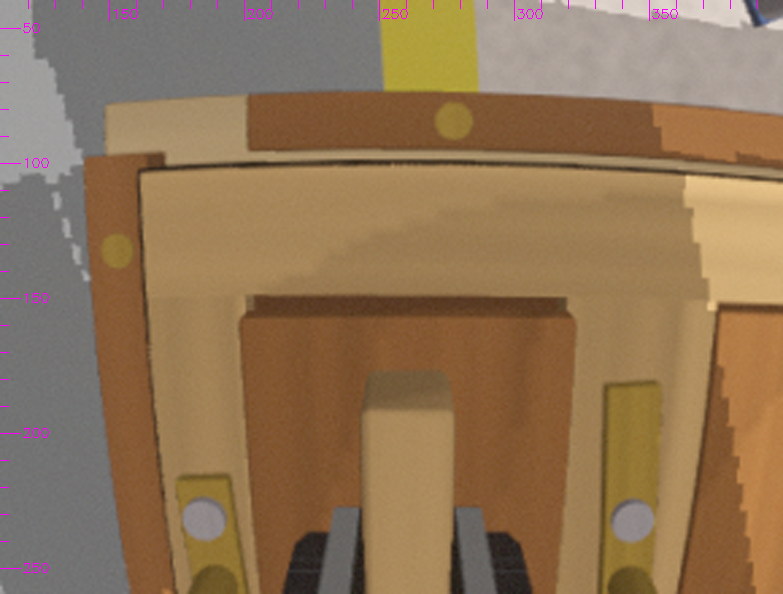

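```bash
python3 -c "
from al import *
q=r.sense()
align('w16',[(199.8,156.7),(323,157.4)],[(200.9,150.2),(321,150.2)],q['tool_pos'][2],q['tool_pos'],33,115,dz=15)"
```

```text
panel corners [array([ 49.27, 146.34]), array([49.44, 82.3 ])] w 64.04281130486733 yaw -3.6796416122450495
open corners [array([ 48.8 , 149.64]), array([49.39, 79.48])] w 70.15070766162812 yaw -3.3512099172962024
panel should move frame dx -2.3 dy 0.2  => tool dx -2.3 dy -0.2 mm
tcp in frame [  2.94 114.14]
```

Request:
jog_arm(
  targets=[
    [-0.002,-0.0003,0.004,0,0,0,0.95],
    [-0.002,-0.0003,0.009,0,0,0,0.95],
    [-0.002,-0.0003,0.013,0,0,0,0.95],
    [-0.002,-0.0003,0.017,0,0,0,0.95],
    [-0.002,-0.0003,0.019,0,0,0,0.95],
  ],
)

```text
time: 19.25
tool_pos: [631.7, 219.7, 45.6]
tcp_rot: [180.0, 0.1, -3.3]
ft_force: [0.0, -0.4, -0.4]
finger_gap: 14.9
```

Request:
jog_arm(
  targets=[
    [0,0,0.0015,0,0,0,0.95],
    [0,0,0.003,0,0,0,0.95],
    [0,0,0.004,0,0,0,0.95],
  ],
)

```text
time: 19.5
tool_pos: [632.4, 219.9, 44.9]
tcp_rot: [180.0, 0.0, -3.3]
ft_force: [-12.1, -3.6, 21.4]
finger_gap: 15.1
```

```bash
python3 -c "
from gap import *
q=r.sense();print(q['tool_pos'],q['tcp_rot'],q['ft_force'],q['finger_gap'])
snap('wrist','w17');crop('w17',110,40,400,260,2.7,'w17a')"
```

```text
[632.45 219.86  44.87] [179.99   0.01  -3.33] [-12.11  -3.63  21.39] 15.054137724522803
```

View pics/w17a.png

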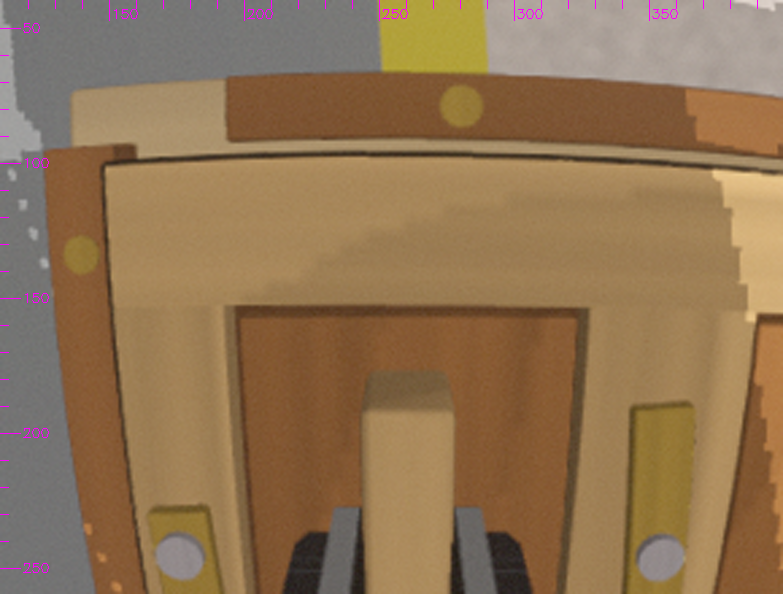

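The panel is seated with even gaps, and the contact force is 21 N at z≈45 as expected. I'll release it and head for B, looking on the way in case it has been knocked.

Request:
jog_arm(
  targets=[
    [0,0,0,0,0,0,0.6],
    [0,0,0,0,0,0,0.6],
    [0,0,0,0,0,0,0.6],
    [0,0,-0.03,0,0,0,0.6],
    [0,0,-0.07,0,0,0,0.6],
  ],
)

```text
time: 19.97
tool_pos: [628.6, 218.8, 107.7]
tcp_rot: [179.8, 0.6, -3.3]
ft_force: [0.3, 0.2, 0.9]
finger_gap: 34.3
```

Request:
jog_arm(
  targets=[
    [0,0.0,-0.04,0,0,0,0.4],
    [-0.04,0.04,-0.07,0,0,0,0],
    [-0.08,0.08,-0.1,0,0,0,0],
    [-0.1,0.12,-0.1,0,0,0,0],
    [-0.1,0.16,-0.1,0,0,0,0],
  ],
)

```text
time: 20.38
tool_pos: [536.0, 101.3, 209.8]
tcp_rot: [-179.9, -0.2, -3.2]
ft_force: [1.4, -0.3, -0.1]
finger_gap: 85.4
```

Request:
jog_arm(
  targets=[
    [-0.02,0.04,0,0,0,0,0],
    [-0.03,0.08,0,0,0,0,0],
    [-0.03,0.12,0,0,0,0,0],
    [-0.03,0.16,0,0,0,0,0],
    [-0.03,0.2,0,0,0,0,0],
  ],
)

```text
time: 20.8
tool_pos: [494.9, -98.9, 208.0]
tcp_rot: [180.0, -0.1, -3.3]
ft_force: [0.8, 0.8, -1.0]
finger_gap: 85.2
```

```bash
python3 -c "
from gap import *
s=r.sense(); print(s['tool_pos'],s['time'])
snap('wrist','w18');crop('w18',0,0,512,384,1.5,'w18a')"
```

```text
[494.92 -98.88 208.05] 20.8
```

View pics/w18a.png

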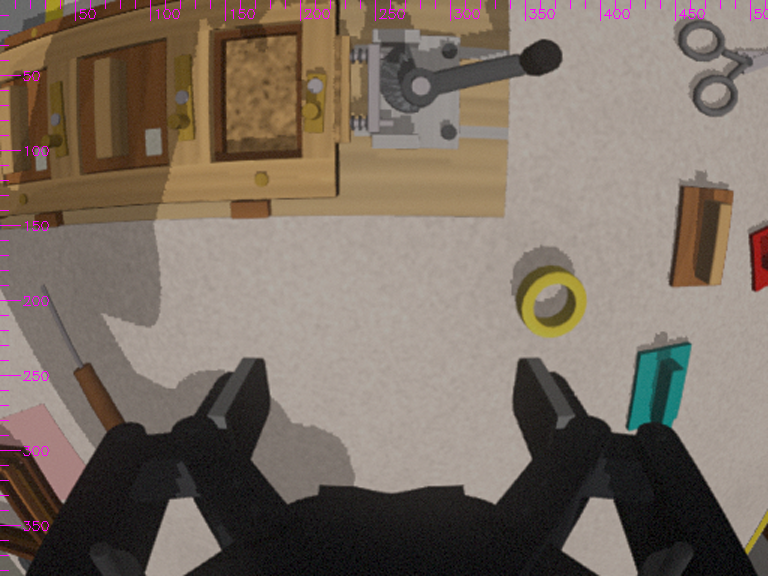

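B is still there, at about pixel (467,158).

```bash
python3 -c "
from gap import *
s=load('w18'); p=onz(s,467,158,10,1); print(p); rel(p[0],p[1],140,-6)"
```

```text
[ 486.23 -387.7    10.  ]
rel [9.3, 281.6, 69.4] mm [0.0046, -0.0009, 0.0427]
```

Request:
jog_arm(
  targets=[
    [0.005,0.04,0.01,0,0,0.04,0],
    [0.009,0.08,0.03,0,0,0.04,0],
    [0.009,0.12,0.05,0,0,0.04,0],
    [0.009,0.16,0.069,0,0,0.04,0],
    [0.009,0.2,0.069,0,0,0.04,0],
  ],
)

```text
time: 21.27
tool_pos: [491.3, -290.7, 135.2]
tcp_rot: [-179.8, 0.2, -5.6]
ft_force: [-0.0, 1.9, -0.9]
finger_gap: 85.3
```

Request:
jog_arm(
  targets=[
    [0,0.04,0,0,0,0,0],
    [0,0.075,0,0,0,0,0],
    [0,0.075,0,0,0,0,0],
    [0,0.075,0,0,0,0,0],
    [0,0.075,0,0,0,0,0],
  ],
)

```text
time: 21.68
tool_pos: [485.8, -364.9, 138.8]
tcp_rot: [-179.9, 0.0, -5.7]
ft_force: [0.1, 0.1, -0.6]
finger_gap: 85.3
```

Request:
jog_arm(
  targets=[
    [0,0,0,0,0,0,0],
    [0,0,0,0,0,0,0],
  ],
)

```text
time: 21.85
tool_pos: [486.3, -364.0, 139.3]
tcp_rot: [-180.0, -0.0, -5.5]
ft_force: [0.0, 0.4, -0.1]
finger_gap: 85.4
```

```bash
python3 -c "
from gap import *
q=r.sense();print(q['tool_pos'],q['tcp_rot'],q['time'])
snap('wrist','w19');crop('w19',100,80,380,290,2.8,'w19a')"
```

```text
[ 486.34 -363.99  139.29] [-179.98   -0.     -5.53] 21.85
```

View pics/w19a.png

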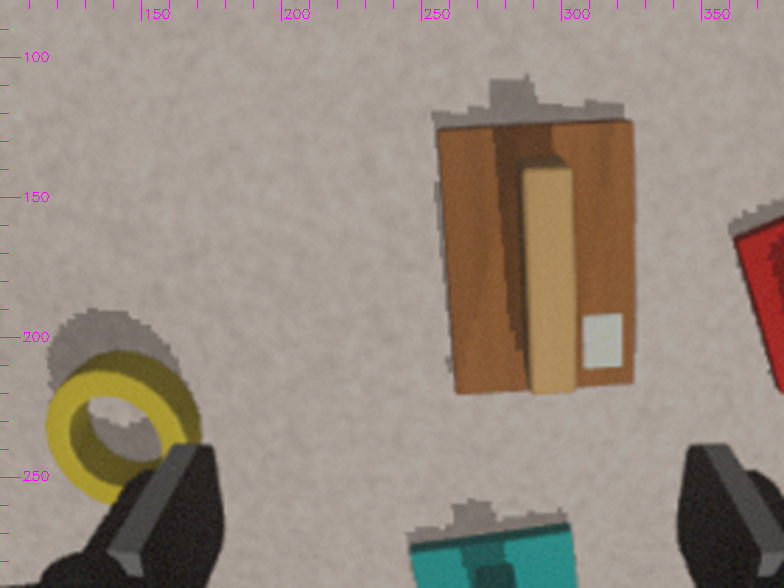

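```bash
python3 -c "
from pan import *
x=panel('w19',[(256.1,125.7),(325.7,122.9),(326.1,216.8),(262.9,220.4)],[(286.8,140.4),(303.9,140),(305.7,219.6),(289.3,220)],66)
rel(x[0],x[1],14,np.degrees(x[2]))"
```

```text
panel [ 485.2 -395.2] yaw -1.96 res 0.74
rel [1.9, 31.1, 125.4] mm [-0.0001, -0.0001, -0.0624]
```

Request:
jog_arm(
  targets=[
    [0.002,0.03,0.01,0,0,-0.062,0.45],
    [0.002,0.03,0.04,0,0,-0.062,0.45],
    [0.002,0.03,0.08,0,0,-0.062,0.45],
    [0.002,0.03,0.11,0,0,-0.062,0.45],
    [0.002,0.03,0.12,0,0,-0.062,0.45],
  ],
)

```text
time: 22.32
tool_pos: [482.3, -391.8, 13.5]
tcp_rot: [-179.7, 0.4, -2.0]
ft_force: [-0.3, 1.8, -1.1]
finger_gap: 47.0
```

Request:
jog_arm(
  targets=[
    [0,0,0.005,0,0,0,0.45],
    [0,0,0.005,0,0,0,0.95],
    [0,0,0.005,0,0,0,0.95],
    [0,0,0.005,0,0,0,0.95],
    [0,0,0.005,0,0,0,0.95],
  ],
)

```text
time: 22.73
tool_pos: [486.6, -396.9, 17.3]
tcp_rot: [179.8, -0.2, -2.1]
ft_force: [0.2, 0.3, 5.4]
finger_gap: 15.4
```

```bash
python3 -c "
from gap import *
q=r.sense();print(q['tool_pos'],q['tcp_rot'],q['ft_force'],q['finger_gap'],q['time'])
rel(616.5,-8.8,115,-3.83)"
```

```text
[ 486.65 -396.86   17.26] [179.82  -0.21  -2.06] [0.16 0.31 5.39] 15.423480109616902 22.7333
rel [116.1, -392.2, -98.6] mm [0.0031, -0.0037, 0.0308]
```

Request:
jog_arm(
  targets=[
    [0,0,0,0,0,0,0.6],
    [0,0,0,0,0,0,0.6],
    [0,0,0.004,0,0,0,0.6],
    [0,0,0.005,0,0,0,0.95],
    [0,0,0.005,0,0,0,0.95],
  ],
)

```text
time: 23.15
tool_pos: [484.6, -395.2, 8.7]
tcp_rot: [-180.0, 0.0, -2.1]
ft_force: [-0.7, 1.2, -0.3]
finger_gap: 15.4
```

Request:
jog_arm(
  targets=[
    [0,0,0,0,0,0,0.95],
    [0,0,0,0,0,0,0.95],
    [0,0,0,0,0,0,0.95],
  ],
)

```text
time: 23.4
tool_pos: [484.7, -395.2, 8.8]
tcp_rot: [-180.0, 0.0, -2.1]
ft_force: [-0.0, 0.9, -1.6]
finger_gap: 15.6
```

Request:
jog_arm(
  targets=[
    [0,0,-0.03,0,0,0,0.95],
    [0,0,-0.07,0,0,0,0.95],
    [0,0,-0.1,0,0,0.03,0.95],
    [0.015,-0.035,-0.1,0,0,0.03,0.95],
    [0.03,-0.07,-0.1,0,0,0.03,0.95],
  ],
)

```text
time: 23.82
tool_pos: [518.9, -328.9, 113.1]
tcp_rot: [179.8, -0.3, -4.0]
ft_force: [1.1, -0.3, -2.4]
finger_gap: 15.3
```

Request:
jog_arm(
  targets=[
    [0.009,-0.037,-0.005,0,0,0,0.95],
    [0.018,-0.074,-0.01,0,0,0,0.95],
    [0.027,-0.111,-0.01,0,0,0,0.95],
    [0.036,-0.148,-0.01,0,0,0,0.95],
    [0.045,-0.185,-0.01,0,0,0,0.95],
  ],
)

```text
time: 24.23
tool_pos: [574.8, -143.1, 119.4]
tcp_rot: [180.0, -0.0, -3.8]
ft_force: [1.1, 0.2, -0.8]
finger_gap: 15.1
```

Request:
jog_arm(
  targets=[
    [0.009,-0.037,0,0,0,0,0.95],
    [0.018,-0.074,0,0,0,0,0.95],
    [0.026,-0.111,0,0,0,0,0.95],
    [0.033,-0.138,0,0,0,0,0.95],
    [0.033,-0.138,0,0,0,0,0.95],
  ],
)

```text
time: 24.65
tool_pos: [617.5, -3.9, 119.2]
tcp_rot: [-179.9, -0.0, -3.5]
ft_force: [0.4, -0.6, -1.2]
finger_gap: 15.3
```

Request:
jog_arm(
  targets=[
    [0,0,0.01,0,0,0,0.95],
    [0,0,0.02,0,0,0,0.95],
    [0,0,0.03,0,0,0,0.95],
    [0,0,0.03,0,0,0,0.95],
    [0,0,0.03,0,0,0,0.95],
  ],
)

```text
time: 25.07
tool_pos: [615.1, -10.5, 87.3]
tcp_rot: [180.0, 0.2, -3.9]
ft_force: [0.3, 0.1, -0.4]
finger_gap: 15.1
```

```bash
python3 -c "
from gap import *
q=r.sense();print(q['finger_gap'],q['tool_pos'],q['tcp_rot'])
snap('wrist','w20');crop('w20',110,40,400,260,2.7,'w20a')"
```

```text
15.088742193963157 [615.08 -10.51  87.27] [180.     0.2   -3.89]
```

View pics/w20a.png

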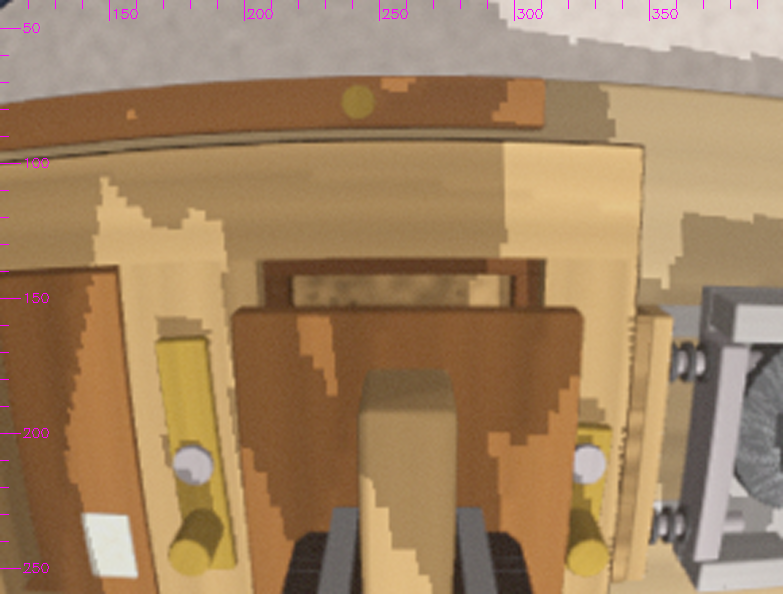

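The panel's far corners are at (196.3,154.8) and (325.6,155.6). The right opening's far corners are at (206.7,136.3) and (312.2,136.3).

```bash
python3 -c "
from al import *
q=r.sense()
align('w20',[(196.5,154.9),(325.7,155.6)],[(206.9,136.4),(312.4,136.4)],q['tool_pos'][2],q['tool_pos'],33,115,dz=8.8)"
```

```text
panel corners [array([ 47.92, -84.95]), array([  47.48, -148.71])] w 63.7667546308913 yaw -4.227530914457859
open corners [array([ 49.67, -81.8 ]), array([  49.55, -150.03])] w 68.22546944925493 yaw -3.9377242021480754
panel should move frame dx -0.1 dy 0.9  => tool dx -0.1 dy -0.9 mm
tcp in frame [  -0.49 -116.61]
```

Request:
jog_arm(
  targets=[
    [0.0003,-0.001,0.008,0,0,-0.004,0.95],
    [0.0003,-0.001,0.016,0,0,-0.004,0.95],
    [0.0003,-0.001,0.024,0,0,-0.004,0.95],
    [0.0003,-0.001,0.028,0,0,-0.004,0.95],
    [0.0003,-0.001,0.028,0,0,-0.004,0.95],
  ],
)

```text
time: 25.53
tool_pos: [615.7, -8.3, 59.2]
tcp_rot: [-180.0, 0.2, -3.6]
ft_force: [-0.7, -0.0, -1.3]
finger_gap: 15.3
```

Request:
jog_arm(
  targets=[
    [0,0,0,0,0,0,0.95],
    [0,0,0,0,0,0,0.95],
    [0,0,0,0,0,0,0.95],
  ],
)

```text
time: 25.78
tool_pos: [617.4, -8.4, 61.8]
tcp_rot: [180.0, -0.0, -3.6]
ft_force: [-0.1, -0.7, -0.6]
finger_gap: 15.4
```

```bash
python3 -c "
from gap import *
q=r.sense();print(q['tool_pos'],q['tcp_rot'],q['ft_force'],q['finger_gap'])
snap('wrist','w21');crop('w21',110,40,400,260,2.7,'w21a')"
```

```text
[617.41  -8.44  61.79] [180.    -0.05  -3.56] [-0.14 -0.74 -0.55] 15.350753672675316
```

View pics/w21a.png

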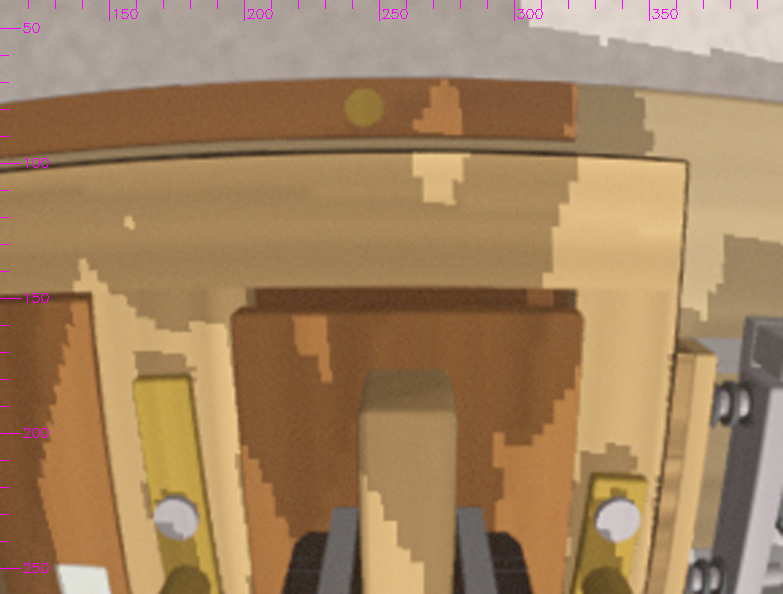

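```bash
python3 -c "
from al import *
q=r.sense()
align('w21',[(196.7,155.2),(325.9,155.9)],[(201.5,147),(323.3,147)],q['tool_pos'][2],q['tool_pos'],33,115,dz=8.8)"
```

```text
panel corners [array([ 49.5 , -82.27]), array([  49.42, -146.63])] w 64.36270354888737 yaw -3.8949654710038857
open corners [array([ 49.66, -80.6 ]), array([  49.99, -149.62])] w 69.01852613043256 yaw -3.5558339317068004
panel should move frame dx -1.6 dy -0.7  => tool dx -1.6 dy 0.7 mm
tcp in frame [   0.9  -114.52]
```

Request:
jog_arm(
  targets=[
    [-0.0012,0.0006,0.004,0,0,0,0.95],
    [-0.0012,0.0006,0.009,0,0,0,0.95],
    [-0.0012,0.0006,0.014,0,0,0,0.95],
    [-0.0012,0.0006,0.018,0,0,0,0.95],
    [-0.0012,0.0006,0.02,0,0,0,0.95],
  ],
)

```text
time: 26.25
tool_pos: [615.0, -8.9, 39.9]
tcp_rot: [-180.0, 0.1, -3.6]
ft_force: [0.2, 0.5, -0.7]
finger_gap: 15.1
```

Request:
jog_arm(
  targets=[
    [0,0,0.0015,0,0,0,0.95],
    [0,0,0.003,0,0,0,0.95],
    [0,0,0.004,0,0,0,0.95],
  ],
)

```text
time: 26.5
tool_pos: [615.6, -9.0, 38.4]
tcp_rot: [180.0, 0.0, -3.6]
ft_force: [-11.9, 1.3, 18.2]
finger_gap: 15.5
```

```bash
python3 -c "
from gap import *
q=r.sense();print(q['tool_pos'],q['tcp_rot'],q['ft_force'],q['finger_gap'])
snap('wrist','w22');crop('w22',110,40,400,260,2.7,'w22a')"
```

```text
[615.59  -8.97  38.43] [180.     0.05  -3.56] [-11.86   1.26  18.2 ] 15.522919734373914
```

View pics/w22a.png

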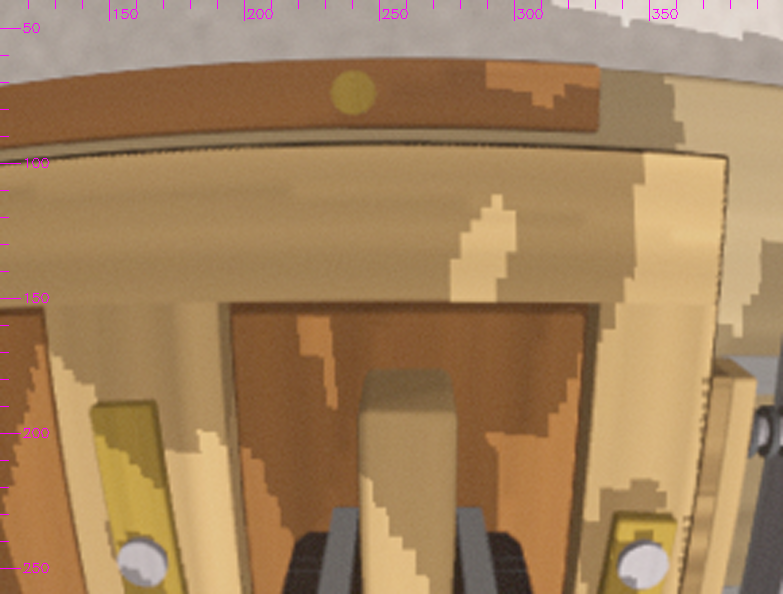

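The right panel is seated (z 38.4, contact confirmed). Release it, then turn-button 2.

Request:
jog_arm(
  targets=[
    [0,0,0,0,0,0,0.65],
    [0,0,0,0,0,0,0.65],
    [0,0,0,0,0,0,0.65],
    [0,0,-0.03,0,0,0,0.65],
    [0,0,-0.06,0,0,0,0.65],
  ],
)

```text
time: 26.97
tool_pos: [613.4, -8.8, 95.1]
tcp_rot: [-180.0, 0.3, -3.6]
ft_force: [0.6, 0.6, 0.2]
finger_gap: 30.0
```

Request:
jog_arm(
  targets=[
    [0,0,0,0,0,0,0.65],
    [0,0,0,0,0,0,0.65],
    [0,0,0,0,0,0,0.65],
  ],
)

```text
time: 27.22
tool_pos: [615.9, -9.0, 97.3]
tcp_rot: [180.0, -0.0, -3.6]
ft_force: [-0.3, -0.5, -0.9]
finger_gap: 29.6
```

```bash
python3 -c "
from gap import *
o=(624.2,105.9)
p=wpt(-14.5,62.5,o,-3.83); print(p); rel(p[0],p[1],95,-3.83); print(r.sense()['tool_pos'])"
```

```text
[613.91 169.23]
rel [-13.1, -177.7, 2.3] mm [-0.0, -0.0005, 0.0047]
[615.89  -8.98  97.28]
```

Request:
jog_arm(
  targets=[
    [-0.004,-0.04,0,0,0,0.004,0.65],
    [-0.008,-0.08,0,0,0,0.004,0.65],
    [-0.011,-0.12,0,0,0,0.004,0.65],
    [-0.013,-0.155,0,0,0,0.004,0.65],
    [-0.013,-0.178,0,0,0,0.004,0.65],
  ],
)

```text
time: 27.63
tool_pos: [612.0, 172.7, 95.3]
tcp_rot: [-180.0, 0.2, -3.7]
ft_force: [-0.6, -0.5, 0.8]
finger_gap: 29.8
```

Request:
jog_arm(
  targets=[
    [0,0,0,0,0,0,0.65],
    [0,0,0,0,0,0,0.65],
    [0,0,0,0,0,0,0.65],
    [0,0,0,0,0,0,0.65],
  ],
)

```text
time: 27.97
tool_pos: [613.4, 168.2, 96.3]
tcp_rot: [180.0, 0.1, -3.9]
ft_force: [0.8, -0.4, 0.2]
finger_gap: 29.8
```

```bash
python3 -c "
from gap import *
o=(624.2,105.9)
p=wpt(-14.5,62.5,o,-3.83); rel(p[0],p[1],52,-3.83); print(r.sense()['tool_pos'])
snap('wrist','w23');crop('w23',110,60,400,280,2.7,'w23a')"
```

```text
rel [0.5, -1.1, 44.3] mm [0.0007, 0.0015, -0.0005]
[613.4  168.2   96.29]
```

View pics/w23a.png

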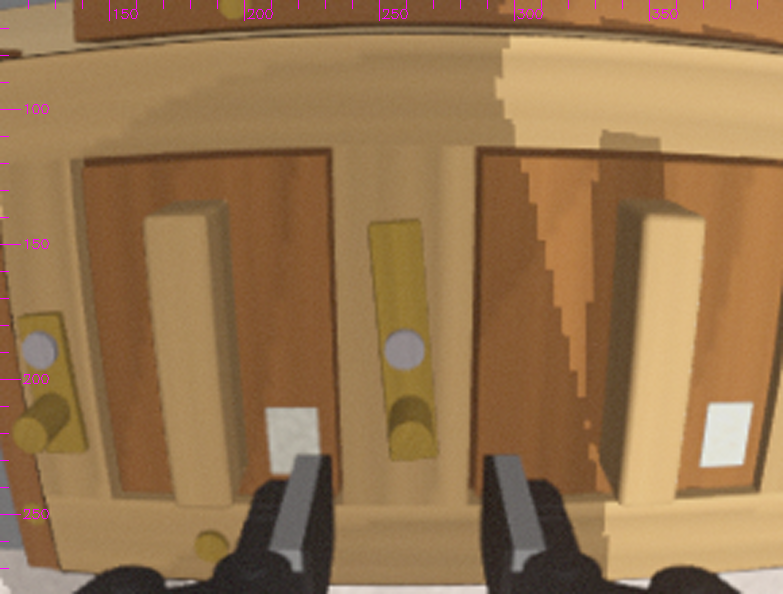

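```bash
python3 -c "
from gap import *
s=load('w23'); o=(624.2,105.9)
p=onz(s,260.8,222.6,65,1); print(p,fr(p,o,-3.83)); p=onz(s,259.5,189.3,48,1); print('pivot',fr(p,o,-3.83)); print(fr(r.sense()['tool_pos'],o,-3.83))"
```

```text
[610.88 168.29  65.  ] [-17.46  61.36]
pivot [-0.67 62.2 ]
[-14.69  61.39]
```

Request:
jog_arm(
  targets=[
    [0.0,-0.001,0.02,0,0,0,0.65],
    [0.0,-0.001,0.038,0,0,0,0.65],
    [0.0,-0.001,0.044,0,0,0,0.65],
    [0.0,-0.001,0.044,0,0,0,0.65],
    [0.0,-0.001,0.044,0,0,0,0.95],
  ],
  newtons=25,
)

```text
time: 28.43
tool_pos: [613.8, 169.7, 53.2]
tcp_rot: [180.0, 0.0, -3.9]
ft_force: [0.5, -0.5, -0.3]
finger_gap: 19.0
```

Request:
jog_arm(
  targets=[
    [0,0,0,0,0,0,0.95],
    [0,0,0,0,0,0,0.95],
    [0,0,0,0,0,0,0.95],
    [0,0,0,0,0,0,0.95],
  ],
)

```text
time: 28.77
tool_pos: [614.4, 170.1, 54.1]
tcp_rot: [180.0, -0.1, -3.8]
ft_force: [-1.5, -4.7, 1.7]
finger_gap: 9.3
```

Request:
jog_arm(
  targets=[
    [0.0001,0.0018,0,0,0,-0.122,0.95],
    [0.0004,0.0035,0,0,0,-0.244,0.95],
    [0.001,0.0052,0,0,0,-0.367,0.95],
    [0.0017,0.0068,0,0,0,-0.489,0.95],
    [0.0026,0.0083,0,0,0,-0.611,0.95],
  ],
)

```text
time: 29.18
tool_pos: [615.7, 162.0, 54.0]
tcp_rot: [-180.0, 0.0, 31.6]
ft_force: [-5.3, -3.6, 4.3]
finger_gap: 9.2
```

Request:
jog_arm(
  targets=[
    [0.0001,0.0018,0,0,0,-0.122,0.95],
    [0.0004,0.0035,0,0,0,-0.244,0.95],
    [0.001,0.0052,0,0,0,-0.367,0.95],
    [0.0017,0.0068,0,0,0,-0.489,0.95],
    [0.0026,0.0083,0,0,0,-0.611,0.95],
  ],
)

```text
time: 29.6
tool_pos: [622.0, 155.8, 54.1]
tcp_rot: [-180.0, 0.1, 66.6]
ft_force: [-7.8, -5.6, 7.0]
finger_gap: 9.4
```

Request:
jog_arm(
  targets=[
    [0.0001,0.0018,0,0,0,-0.122,0.95],
    [0.0004,0.0035,0,0,0,-0.244,0.95],
    [0.0009,0.005,0,0,0,-0.35,0.95],
    [0.0009,0.005,0,0,0,-0.35,0.95],
    [0.0009,0.005,0,0,0,-0.35,0.95],
  ],
)

```text
time: 30.02
tool_pos: [627.2, 154.4, 54.1]
tcp_rot: [-180.0, 0.1, 86.3]
ft_force: [-5.4, -6.0, 5.1]
finger_gap: 9.5
```

```bash
python3 -c "
from gap import *
q=r.sense(); print(q['tool_pos'],q['tcp_rot'],q['ft_force'],q['finger_gap'],fr(q['tool_pos'],(624.2,105.9),-3.83))
rel(*wpt(0,48,(624.2,105.9),-3.83),52,86.2)"
```

```text
[627.22 154.39  54.09] [-179.97    0.07   86.32] [-5.45 -6.    5.1 ] 9.456975851068258 [-0.22 48.58]
rel [-0.6, 0.2, 2.1] mm [-0.0006, 0.0012, 0.0021]
```

Request:
jog_arm(
  targets=[
    [0,0,0,0,0,0,0.65],
    [0,0,0,0,0,0,0.65],
    [0,0,0,0,0,0,0.65],
    [0,0,-0.03,0,0,0,0.65],
    [0,0,-0.06,0,0,0,0.65],
  ],
)

```text
time: 30.43
tool_pos: [625.3, 155.1, 111.2]
tcp_rot: [-179.7, 0.0, 86.3]
ft_force: [1.7, -0.3, -0.2]
finger_gap: 29.9
```

Request:
jog_arm(
  targets=[
    [-0.02,0,-0.04,0,0,0.1,0.65],
    [-0.02,0,-0.04,0,0,0.22,0.65],
    [-0.02,0,-0.04,0,0,0.34,0.65],
    [-0.02,0,-0.04,0,0,0.46,0.65],
    [-0.02,0,-0.04,0,0,0.58,0.65],
  ],
)

```text
time: 30.85
tool_pos: [626.6, 135.4, 154.1]
tcp_rot: [179.9, -0.1, 52.7]
ft_force: [-0.3, 0.2, -0.4]
finger_gap: 29.9
```

```bash
python3 -c "
from gap import *
q=r.sense(); print(q['tool_pos'],q['tcp_rot'])
rel(*wpt(-14.5,161,(624.2,105.9),-3.83),95,-3.83)
snap('wrist','w24');crop('w24',0,0,512,384,1.5,'w24a')"
```

```text
[626.62 135.44 154.08] [179.95  -0.08  52.71]
rel [101.3, -85.0, 59.2] mm [0.0001, -0.0018, 0.9867]
```

View pics/w24a.png

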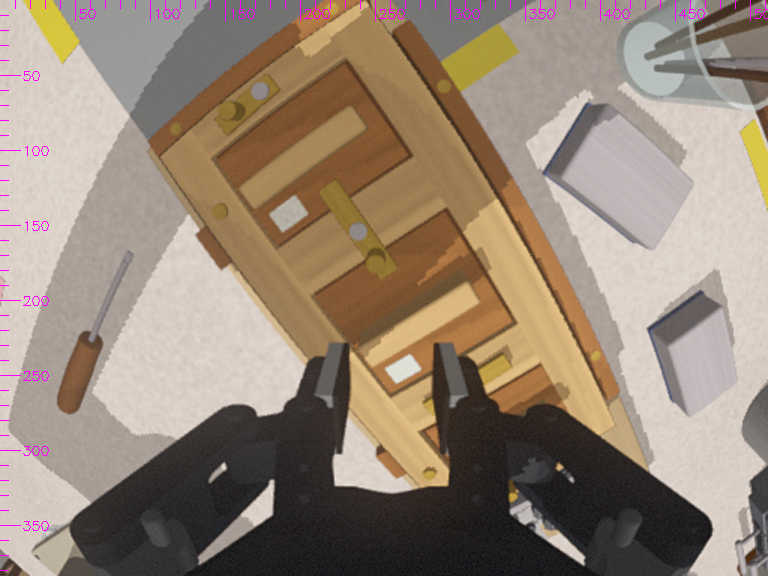

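Turn-button 2 is square across. Now turn-button 1.

Request:
jog_arm(
  targets=[
    [0.025,-0.021,0.0,0,0,0.12,0.65],
    [0.05,-0.042,0.01,0,0,0.24,0.65],
    [0.075,-0.063,0.03,0,0,0.36,0.65],
    [0.101,-0.085,0.045,0,0,0.48,0.65],
    [0.101,-0.085,0.058,0,0,0.6,0.65],
  ],
)

```text
time: 31.32
tool_pos: [617.5, 273.4, 94.3]
tcp_rot: [-179.8, -0.0, 18.8]
ft_force: [0.3, -0.2, -0.4]
finger_gap: 29.8
```

Request:
jog_arm(
  targets=[
    [0,0,0,0,0,0.12,0.65],
    [0,0,0,0,0,0.24,0.65],
    [0,0,0,0,0,0.36,0.65],
    [0,0,0,0,0,0.387,0.65],
    [0,0,0,0,0,0.387,0.65],
  ],
)

```text
time: 31.73
tool_pos: [619.0, 267.4, 95.3]
tcp_rot: [-180.0, -0.0, -3.4]
ft_force: [-0.7, 0.2, -0.3]
finger_gap: 30.1
```

Request:
jog_arm(
  targets=[
    [0,0,0,0,0,0,0.65],
    [0,0,0,0,0,0,0.65],
    [0,0,0,0,0,0,0.65],
  ],
)

```text
time: 31.98
tool_pos: [619.0, 267.0, 95.3]
tcp_rot: [-180.0, -0.0, -3.4]
ft_force: [-0.4, 0.5, 0.0]
finger_gap: 30.1
```

```bash
python3 -c "
from gap import *
q=r.sense(); print(q['tool_pos'],q['tcp_rot'])
rel(*wpt(-14.5,161,(624.2,105.9),-3.83),52.5,-3.83)
snap('wrist','w25');crop('w25',110,60,400,280,2.7,'w25a')"
```

```text
[618.99 267.03  95.34] [-179.99   -0.01   -3.4 ]
rel [1.5, -0.6, 42.8] mm [-0.0002, -0.0002, 0.0075]
```

View pics/w25a.png

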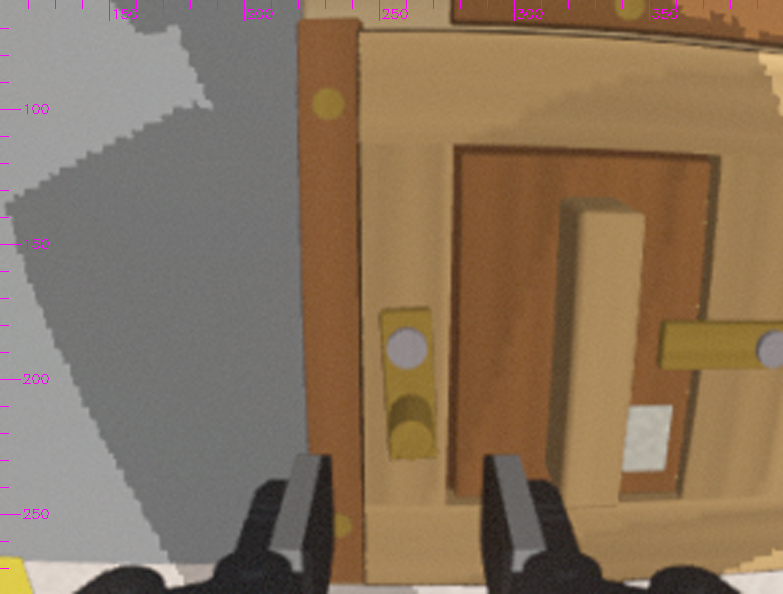

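Request:
jog_arm(
  targets=[
    [0.0015,-0.0006,0.02,0,0,0.007,0.7],
    [0.0015,-0.0006,0.037,0,0,0.007,0.7],
    [0.0015,-0.0006,0.043,0,0,0.007,0.7],
    [0.0015,-0.0006,0.043,0,0,0.007,0.7],
    [0.0015,-0.0006,0.043,0,0,0.007,0.95],
  ],
)

```text
time: 32.45
tool_pos: [620.2, 267.4, 52.2]
tcp_rot: [180.0, 0.0, -3.9]
ft_force: [0.3, 0.2, -0.0]
finger_gap: 14.4
```

Request:
jog_arm(
  targets=[
    [0,0,0,0,0,0,0.95],
    [0,0,0,0,0,0,0.95],
    [0,0,0,0,0,0,0.95],
    [0,0,0,0,0,0,0.95],
  ],
)

```text
time: 32.78
tool_pos: [620.6, 267.4, 52.8]
tcp_rot: [180.0, -0.0, -3.9]
ft_force: [-1.1, -1.0, -1.3]
finger_gap: 9.5
```

```bash
python3 -c "
from gap import *
q=r.sense(); print(q['tool_pos'],fr(q['tool_pos'],(624.2,105.9),-3.83),q['finger_gap'])"
```

```text
[620.56 267.41  52.78] [-14.42 160.91] 9.515968875225528
```

Request:
jog_arm(
  targets=[
    [0.0001,0.0018,0,0,0,-0.122,0.95],
    [0.0004,0.0035,0,0,0,-0.244,0.95],
    [0.001,0.0052,0,0,0,-0.367,0.95],
    [0.0017,0.0068,0,0,0,-0.489,0.95],
    [0.0026,0.0083,0,0,0,-0.611,0.95],
  ],
)

```text
time: 33.2
tool_pos: [622.4, 259.3, 52.8]
tcp_rot: [-180.0, -0.0, 31.5]
ft_force: [-1.6, 0.1, -1.2]
finger_gap: 9.0
```

Request:
jog_arm(
  targets=[
    [0.0001,0.0018,0,0,0,-0.122,0.95],
    [0.0004,0.0035,0,0,0,-0.244,0.95],
    [0.001,0.0052,0,0,0,-0.367,0.95],
    [0.0017,0.0068,0,0,0,-0.489,0.95],
    [0.0026,0.0083,0,0,0,-0.611,0.95],
  ],
)

```text
time: 33.62
tool_pos: [628.8, 253.6, 52.8]
tcp_rot: [-180.0, -0.0, 66.5]
ft_force: [-3.4, -0.1, -0.9]
finger_gap: 9.2
```

Request:
jog_arm(
  targets=[
    [0.0001,0.0018,0,0,0,-0.122,0.95],
    [0.0004,0.0035,0,0,0,-0.244,0.95],
    [0.0009,0.005,0,0,0,-0.35,0.95],
    [0.0009,0.005,0,0,0,-0.35,0.95],
    [0.0009,0.005,0,0,0,-0.35,0.95],
  ],
)

```text
time: 34.03
tool_pos: [633.9, 252.5, 52.7]
tcp_rot: [180.0, -0.0, 86.0]
ft_force: [-4.3, 0.1, 0.1]
finger_gap: 9.1
```

```bash
python3 -c "
from gap import *
q=r.sense(); print(q['tool_pos'],q['tcp_rot'],fr(q['tool_pos'],(624.2,105.9),-3.83),q['finger_gap'])"
```

```text
[633.86 252.48  52.69] [180.    -0.03  85.98] [ -0.15 146.89] 9.13604702176906
```

Request:
jog_arm(
  targets=[
    [0,0,0,0,0,0,0.65],
    [0,0,0,0,0,0,0.65],
    [0,0,0,0,0,0,0.65],
    [0,0,-0.03,0,0,0,0.65],
    [0,0,-0.06,0,0,0,0.65],
  ],
)

```text
time: 34.45
tool_pos: [632.1, 251.3, 110.1]
tcp_rot: [-179.7, 0.1, 86.1]
ft_force: [0.0, 0.0, 0.6]
finger_gap: 29.9
```

Request:
jog_arm(
  targets=[
    [0,0,0,0,0,0,0.65],
    [0,0,0,0,0,0,0.65],
  ],
)

```text
time: 34.62
tool_pos: [636.5, 252.7, 116.1]
tcp_rot: [179.6, -0.1, 86.1]
ft_force: [0.4, -0.8, -0.4]
finger_gap: 29.8
```

```bash
python3 -c "
from gap import *
q=r.sense(); print(q['tool_pos'],q['tcp_rot'])
rel(*wpt(-14.5,-62.5,(624.2,105.9),-3.83),97,176.17)
rel(*wpt(-14.5,-62.5,(624.2,105.9),-3.83),97,131)
"
```

```text
[636.52 252.66 116.14] [179.63  -0.14  86.09]
rel [-209.8, -16.8, 18.5] mm [0.007, 0.0032, -1.5721]
rel [-209.8, -16.8, 18.5] mm [0.0071, 0.0003, -0.7838]
```

Request:
jog_arm(
  targets=[
    [-0.04,-0.004,0,0,0,-0.12,0.65],
    [-0.08,-0.008,0,0,0,-0.24,0.65],
    [-0.12,-0.012,0,0,0,-0.36,0.65],
    [-0.16,-0.015,0,0,0,-0.48,0.65],
    [-0.2,-0.016,0,0,0,-0.6,0.65],
  ],
)

```text
time: 35.03
tool_pos: [603.2, 52.3, 111.0]
tcp_rot: [-179.9, -0.0, 120.8]
ft_force: [0.4, -0.1, 0.9]
finger_gap: 29.8
```

Request:
jog_arm(
  targets=[
    [0,0,0,0,0,-0.12,0.65],
    [0,0,0,0,0,-0.24,0.65],
    [0,0,0,0,0,-0.36,0.65],
    [0,0,0,0,0,-0.48,0.65],
    [0,0,0,0,0,-0.6,0.65],
  ],
)

```text
time: 35.45
tool_pos: [604.0, 53.6, 111.1]
tcp_rot: [-180.0, -0.1, 155.1]
ft_force: [-0.8, 0.6, -0.5]
finger_gap: 29.9
```

Request:
jog_arm(
  targets=[
    [0,0,0,0,0,-0.12,0.65],
    [0,0,0,0,0,-0.24,0.65],
    [0,0,0,0,0,-0.37,0.65],
    [0,0,0,0,0,-0.37,0.65],
    [0,0,0,0,0,-0.37,0.65],
  ],
)

```text
time: 35.87
tool_pos: [604.2, 53.9, 111.4]
tcp_rot: [-180.0, -0.1, 175.8]
ft_force: [-0.4, 0.2, -0.5]
finger_gap: 30.1
```

```bash
python3 -c "
from gap import *
q=r.sense(); print(q['tool_pos'],q['tcp_rot'],q['joint_pos'])
rel(*wpt(-14.5,-62.5,(624.2,105.9),-3.83),52.5,176.17)
"
```

```text
[604.17  53.87 111.36] [-179.99   -0.06  175.81] [  0.26  13.4   91.41  -0.    75.26 -85.56]
rel [-2.1, -9.2, 58.9] mm [-0.0001, -0.0011, -0.0062]
```

Request:
jog_arm(
  targets=[
    [-0.002,-0.009,0.01,0,0,-0.006,0.68],
    [-0.002,-0.009,0.02,0,0,-0.006,0.68],
    [-0.002,-0.009,0.025,0,0,-0.006,0.68],
    [-0.002,-0.009,0.025,0,0,-0.006,0.68],
    [-0.002,-0.009,0.025,0,0,-0.006,0.68],
  ],
)

```text
time: 36.28
tool_pos: [605.2, 44.8, 86.0]
tcp_rot: [-180.0, -0.1, 176.3]
ft_force: [-0.2, -0.1, -0.4]
finger_gap: 27.1
```

```bash
python3 -c "
from gap import *
q=r.sense(); print(q['tool_pos'],q['tcp_rot'])
rel(*wpt(-14.5,-62.5,(624.2,105.9),-3.83),52.5,176.17)
snap('wrist','w26');crop('w26',110,60,400,280,2.7,'w26a')"
```

```text
[605.17  44.76  86.01] [-180.     -0.12  176.32]
rel [-0.5, -0.2, 33.5] mm [-0.0, -0.0021, 0.0027]
```

View pics/w26a.png

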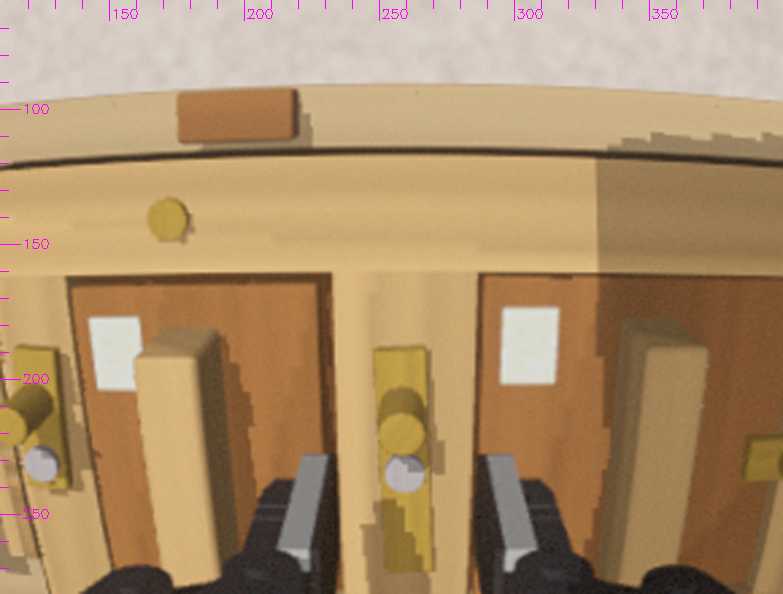

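Request:
jog_arm(
  targets=[
    [-0.0005,0,0.02,0,0,0.002,0.68],
    [-0.0005,0,0.031,0,0,0.002,0.68],
    [-0.0005,0,0.0335,0,0,0.002,0.68],
    [-0.0005,0,0.0335,0,0,0.002,0.95],
    [-0.0005,0,0.0335,0,0,0.002,0.95],
  ],
)

```text
time: 36.75
tool_pos: [605.8, 44.8, 53.4]
tcp_rot: [-180.0, -0.1, 176.3]
ft_force: [-1.6, -0.6, -8.6]
finger_gap: 8.9
```

Request:
jog_arm(
  targets=[
    [0,0,0,0,0,0,0.95],
    [0,0,0,0,0,0,0.95],
    [0,0,0,0,0,0,0.95],
  ],
)

```text
time: 37.0
tool_pos: [605.9, 44.8, 53.4]
tcp_rot: [-180.0, -0.1, 176.3]
ft_force: [-2.3, -1.1, -6.5]
finger_gap: 9.1
```

Request:
jog_arm(
  targets=[
    [-0.0001,0.0018,0,0,0,0.122,0.95],
    [-0.0004,0.0035,0,0,0,0.244,0.95],
    [-0.001,0.0052,0,0,0,0.367,0.95],
    [-0.0017,0.0068,0,0,0,0.489,0.95],
    [-0.0026,0.0083,0,0,0,0.611,0.95],
  ],
)

```text
time: 37.42
tool_pos: [609.3, 52.7, 53.4]
tcp_rot: [-180.0, -0.0, 140.9]
ft_force: [-0.4, -2.0, -7.9]
finger_gap: 9.3
```

Request:
jog_arm(
  targets=[
    [-0.0001,0.0018,0,0,0,0.122,0.95],
    [-0.0004,0.0035,0,0,0,0.244,0.95],
    [-0.001,0.0052,0,0,0,0.367,0.95],
    [-0.0017,0.0068,0,0,0,0.489,0.95],
    [-0.0026,0.0083,0,0,0,0.611,0.95],
  ],
)

```text
time: 37.83
tool_pos: [616.6, 57.1, 53.4]
tcp_rot: [-179.9, 0.0, 105.9]
ft_force: [-1.5, -4.0, -7.4]
finger_gap: 9.6
```

Request:
jog_arm(
  targets=[
    [-0.0001,0.0018,0,0,0,0.122,0.95],
    [-0.0004,0.0035,0,0,0,0.244,0.95],
    [-0.0009,0.005,0,0,0,0.35,0.95],
    [-0.0009,0.005,0,0,0,0.35,0.95],
    [-0.0009,0.005,0,0,0,0.35,0.95],
  ],
)

```text
time: 38.25
tool_pos: [621.6, 57.5, 53.4]
tcp_rot: [-180.0, 0.1, 86.4]
ft_force: [-0.4, -6.2, -8.5]
finger_gap: 9.4
```

```bash
python3 -c "
from gap import *
q=r.sense(); print(q['tool_pos'],q['tcp_rot'],fr(q['tool_pos'],(624.2,105.9),-3.83),q['finger_gap'],q['ft_force'])"
```

```text
[621.63  57.49  53.4 ] [-179.96    0.06   86.39] [  0.67 -48.48] 9.447891819285855 [-0.39 -6.21 -8.47]
```

Request:
jog_arm(
  targets=[
    [0,0,0,0,0,0,0.65],
    [0,0,0,0,0,0,0.65],
    [0,0,0,0,0,0,0.65],
    [0,0,-0.03,0,0,0,0.65],
    [0,0,-0.06,0,0,0,0.65],
  ],
)

```text
time: 38.67
tool_pos: [620.4, 58.7, 112.7]
tcp_rot: [-179.8, -0.0, 86.3]
ft_force: [-0.3, -0.7, 0.7]
finger_gap: 30.0
```

Request:
jog_arm(
  targets=[
    [-0.02,-0.003,0,0,0,-0.12,0.65],
    [-0.05,-0.008,0,0,0,-0.24,0.65],
    [-0.08,-0.014,0,0,0,-0.36,0.65],
    [-0.11,-0.014,0,0,0,-0.48,0.65],
    [-0.112,-0.014,0,0,0,-0.6,0.65],
  ],
)

```text
time: 39.08
tool_pos: [600.8, -56.9, 115.1]
tcp_rot: [179.9, 0.2, 120.9]
ft_force: [-0.1, 1.0, 0.6]
finger_gap: 29.8
```

Request:
jog_arm(
  targets=[
    [0,0,0,0,0,-0.12,0.65],
    [0,0,0,0,0,-0.24,0.65],
    [0,0,0,0,0,-0.36,0.65],
    [0,0,0,0,0,-0.48,0.65],
    [0,0,0,0,0,-0.6,0.65],
  ],
)

```text
time: 39.5
tool_pos: [601.4, -52.3, 114.9]
tcp_rot: [179.9, 0.1, 155.4]
ft_force: [-0.5, -0.3, 0.9]
finger_gap: 29.6
```

Request:
jog_arm(
  targets=[
    [0,0,0,0,0,-0.12,0.65],
    [0,0,0,0,0,-0.24,0.65],
    [0,0,0,0,0,-0.365,0.65],
    [0,0,0,0,0,-0.365,0.65],
    [0,0,0,0,0,-0.365,0.65],
  ],
)

```text
time: 39.92
tool_pos: [601.2, -52.3, 114.6]
tcp_rot: [180.0, 0.1, 175.7]
ft_force: [-0.2, -0.1, -0.0]
finger_gap: 29.8
```

```bash
python3 -c "
from gap import *
q=r.sense(); print(q['tool_pos'],q['tcp_rot'])
rel(*wpt(-14.5,-161,(624.2,105.9),-3.83),52.5,176.17)
snap('wrist','w27');crop('w27',0,0,512,384,1.5,'w27a')"
```

```text
[601.15 -52.33 114.58] [179.99   0.09 175.71]
rel [2.2, -1.6, 62.1] mm [0.0001, 0.0016, -0.008]
```

View pics/w27a.png

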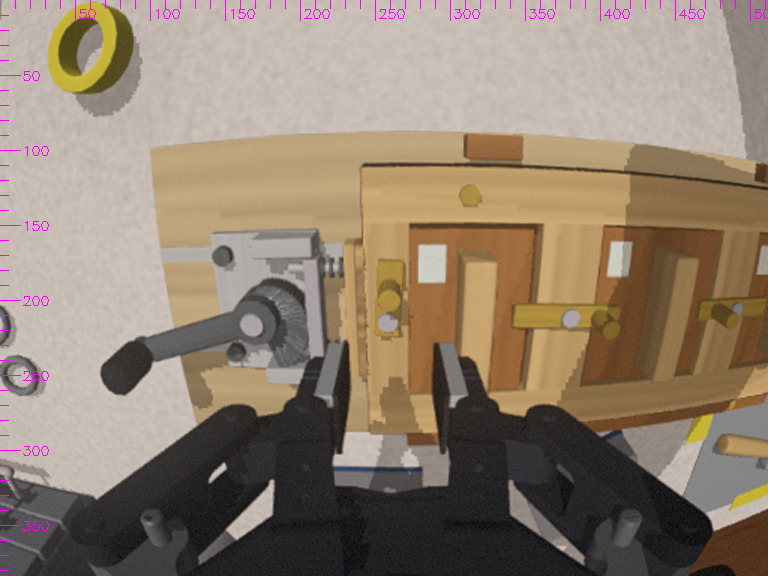

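Turn-button 3 is shut. Now turn-button 4.

Request:
jog_arm(
  targets=[
    [0.002,-0.0016,0.01,0,0,-0.008,0.7],
    [0.002,-0.0016,0.03,0,0,-0.008,0.7],
    [0.002,-0.0016,0.05,0,0,-0.008,0.7],
    [0.002,-0.0016,0.06,0,0,-0.008,0.7],
    [0.002,-0.0016,0.0615,0,0,-0.008,0.7],
  ],
)

```text
time: 40.38
tool_pos: [595.9, -53.6, 48.7]
tcp_rot: [180.0, -0.3, 176.3]
ft_force: [0.6, -0.2, -0.8]
finger_gap: 25.4
```

Request:
jog_arm(
  targets=[
    [0,0,0,0,0,0,0.95],
    [0,0,0,0,0,0,0.95],
    [0,0,0,0,0,0,0.95],
    [0,0,0,0,0,0,0.95],
    [0,0,0,0,0,0,0.95],
  ],
)

```text
time: 40.8
tool_pos: [598.1, -53.9, 52.2]
tcp_rot: [180.0, -0.0, 176.3]
ft_force: [-1.5, 2.4, -6.8]
finger_gap: 9.6
```

```bash
python3 -c "
from gap import *
q=r.sense(); print(q['tool_pos'],q['tcp_rot'],fr(q['tool_pos'],(624.2,105.9),-3.83),q['finger_gap'],q['ft_force'])"
```

```text
[598.14 -53.85  52.25] [179.99  -0.03 176.33] [ -15.33 -161.14] 9.558134174301662 [-1.53  2.35 -6.79]
```

Request:
jog_arm(
  targets=[
    [-0.0001,0.0018,0,0,0,0.122,0.95],
    [-0.0004,0.0035,0,0,0,0.244,0.95],
    [-0.001,0.0052,0,0,0,0.367,0.95],
    [-0.0017,0.0068,0,0,0,0.489,0.95],
    [-0.0026,0.0083,0,0,0,0.611,0.95],
  ],
)

```text
time: 41.22
tool_pos: [601.5, -45.4, 52.2]
tcp_rot: [180.0, -0.0, 141.0]
ft_force: [0.3, 2.6, -7.2]
finger_gap: 9.0
```

Request:
jog_arm(
  targets=[
    [-0.0001,0.0018,0,0,0,0.122,0.95],
    [-0.0004,0.0035,0,0,0,0.244,0.95],
    [-0.001,0.0052,0,0,0,0.367,0.95],
    [-0.0017,0.0068,0,0,0,0.489,0.95],
    [-0.0026,0.0083,0,0,0,0.611,0.95],
  ],
)

```text
time: 41.63
tool_pos: [609.1, -40.2, 52.3]
tcp_rot: [179.9, -0.0, 106.0]
ft_force: [1.5, 3.4, -7.1]
finger_gap: 9.4
```

Request:
jog_arm(
  targets=[
    [-0.0001,0.0018,0,0,0,0.122,0.95],
    [-0.0004,0.0035,0,0,0,0.244,0.95],
    [-0.0009,0.0056,0,0,0,0.35,0.95],
    [-0.0009,0.0056,0,0,0,0.35,0.95],
    [-0.0009,0.0056,0,0,0,0.35,0.95],
  ],
)

```text
time: 42.05
tool_pos: [614.7, -39.7, 52.3]
tcp_rot: [180.0, -0.0, 86.5]
ft_force: [1.8, 4.0, -8.5]
finger_gap: 9.4
```

```bash
python3 -c "
from gap import *
q=r.sense(); print(q['tool_pos'],q['tcp_rot'],fr(q['tool_pos'],(624.2,105.9),-3.83),q['finger_gap'],q['ft_force'])"
```

```text
[614.74 -39.65  52.32] [179.96  -0.05  86.47] [   0.28 -145.86] 9.360737836311106 [ 1.79  4.01 -8.45]
```

Request:
jog_arm(
  targets=[
    [0,0,0,0,0,0,0.65],
    [0,0,0,0,0,0,0.65],
    [0,0,0,0,0,0,0.65],
    [0,0,-0.03,0,0,0,0.65],
    [0,0,-0.07,0,0,0,0.65],
  ],
)

```text
time: 42.47
tool_pos: [611.2, -40.3, 118.9]
tcp_rot: [-179.5, -0.0, 86.3]
ft_force: [-0.5, -0.6, -0.0]
finger_gap: 30.3
```

Request:
jog_arm(
  targets=[
    [0,0,-0.04,0,0,0.12,0.3],
    [0,0,-0.08,0,0,0.24,0.3],
    [0.03,-0.02,-0.11,0,0,0.36,0.3],
    [0.06,-0.03,-0.11,0,0,0.48,0.3],
    [0.07,-0.04,-0.11,0,0,0.6,0.3],
  ],
)

```text
time: 42.88
tool_pos: [580.7, 34.8, 237.5]
tcp_rot: [179.7, -0.3, 51.6]
ft_force: [0.7, 0.4, -1.3]
finger_gap: 59.4
```

Request:
jog_arm(
  targets=[
    [0,0,0,0,0,0.12,0.3],
    [0,0,0,0,0,0.24,0.3],
    [0,0,0,0,0,0.36,0.3],
    [0,0,0,0,0,0.48,0.3],
    [0,0,0,0,0,0.6,0.3],
  ],
)

```text
time: 43.3
tool_pos: [579.4, 31.8, 233.4]
tcp_rot: [179.9, -0.1, 17.2]
ft_force: [-0.2, -0.8, -0.2]
finger_gap: 59.7
```

Request:
jog_arm(
  targets=[
    [0,0,0,0,0,0.12,0.3],
    [0,0,0,0,0,0.24,0.3],
    [0,0,0,0,0,0.36,0.3],
    [0,0,0,0,0,0.37,0.3],
    [0,0,0,0,0,0.37,0.3],
  ],
)

```text
time: 43.72
tool_pos: [579.3, 31.9, 233.0]
tcp_rot: [180.0, -0.1, -3.5]
ft_force: [-0.4, 0.1, 0.1]
finger_gap: 59.7
```

```bash
python3 -c "
from gap import *
q=r.sense(); print(q['tool_pos'],q['tcp_rot'],q['time'])
snap('wrist','w28');crop('w28',0,0,512,384,1.5,'w28a')
snap('scene','s28');crop('s28',205,150,375,265,4.6,'s28a');print(r.sense()['time'])"
```

```text
[579.32  31.87 232.99] [179.99  -0.07  -3.51] 43.7167
43.8167
```

View pics/w28a.png

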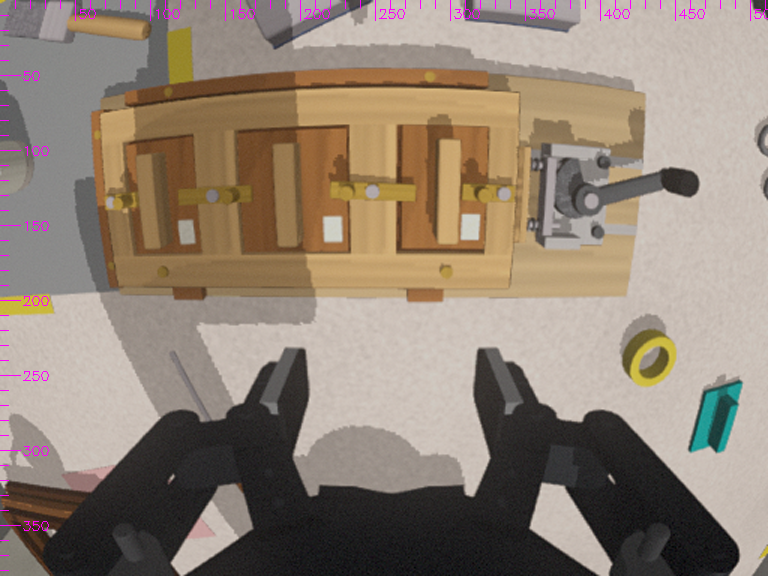

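View pics/s28a.png

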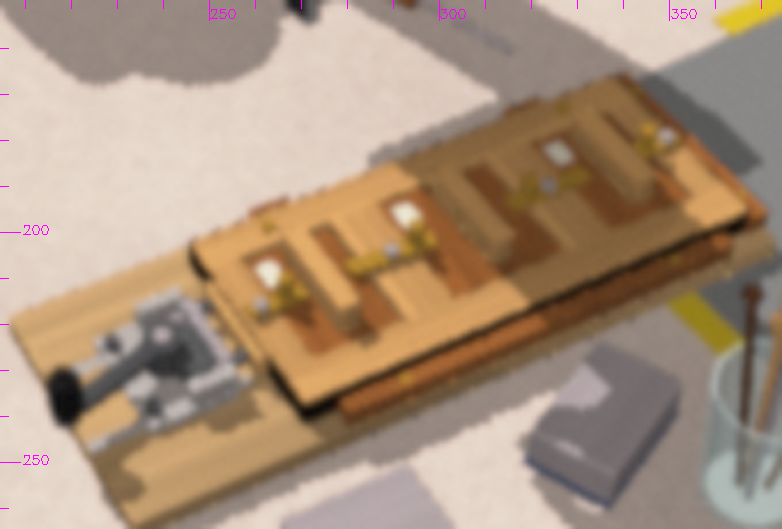

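All three panels are seated and all four buttons lie square across. Last step: swing the lever back, with the tool yawed to follow the arc.

```bash
python3 -c "
from gap import *
s=load('w28'); p=onz(s,454,121.2,82,1); print(p,fr(p,(624.2,105.9),-3.83))
rel(p[0],p[1],115,105)
"
```

```text
[ 626.09 -192.32   82.  ] [  21.81 -297.43]
rel [60.3, 221.0, 117.8] mm [0.0008, -0.0004, -1.8931]
```

Request:
jog_arm(
  targets=[
    [0.015,0.04,0,0,0,-0.12,0.3],
    [0.03,0.08,0,0,0,-0.24,0.3],
    [0.045,0.12,0.01,0,0,-0.36,0.3],
    [0.06,0.16,0.03,0,0,-0.48,0.3],
    [0.066,0.2,0.05,0,0,-0.6,0.3],
  ],
)

```text
time: 44.23
tool_pos: [632.1, -161.0, 189.6]
tcp_rot: [179.8, -0.1, 31.2]
ft_force: [0.5, 0.0, -0.7]
finger_gap: 59.9
```

```bash
python3 -c "
from gap import *
q=r.sense(); print(q['tool_pos'],q['tcp_rot']); rel(631,-202,125,105)"
```

```text
[ 632.09 -161.    189.55] [179.84  -0.14  31.24]
rel [-22.3, 34.3, 64.6] mm [0.004, -0.0003, -1.2874]
```

Request:
jog_arm(
  targets=[
    [-0.006,0.008,0.02,0,0,-0.12,0.3],
    [-0.017,0.025,0.04,0,0,-0.24,0.3],
    [-0.017,0.025,0.058,0,0,-0.36,0.3],
    [-0.017,0.025,0.058,0,0,-0.48,0.3],
    [-0.017,0.025,0.058,0,0,-0.6,0.3],
  ],
)

```text
time: 44.65
tool_pos: [627.1, -189.3, 128.0]
tcp_rot: [-179.8, 0.0, 65.5]
ft_force: [-0.5, 0.4, 1.2]
finger_gap: 59.9
```

Request:
jog_arm(
  targets=[
    [0,0,0,0,0,-0.12,0.3],
    [0,0,0,0,0,-0.24,0.3],
    [0,0,0,0,0,-0.36,0.3],
    [0,0,0,0,0,-0.48,0.3],
    [0,0,0,0,0,-0.6,0.3],
  ],
)

```text
time: 45.07
tool_pos: [628.6, -189.2, 130.6]
tcp_rot: [180.0, 0.0, 100.0]
ft_force: [0.0, -0.7, -0.2]
finger_gap: 59.8
```

Request:
jog_arm(
  targets=[
    [0,0,0,0,0,-0.08,0.3],
    [0,0,0,0,0,-0.08,0.3],
    [0,0,0,0,0,-0.08,0.3],
  ],
)

```text
time: 45.32
tool_pos: [628.6, -189.1, 130.6]
tcp_rot: [180.0, 0.0, 104.0]
ft_force: [-0.7, -0.6, -0.4]
finger_gap: 59.8
```

```bash
python3 -c "
from gap import *
q=r.sense(); print(q['tool_pos'],q['tcp_rot'],q['time'])
snap('wrist','w29');crop('w29',170,130,360,290,4,'w29a')"
```

```text
[ 628.56 -189.14  130.56] [180.     0.   103.97] 45.3167
```

View pics/w29a.png

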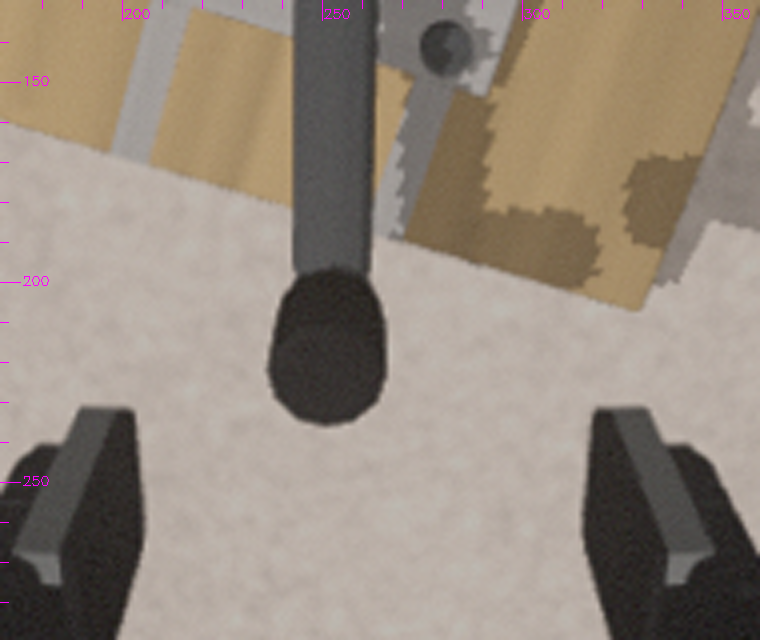

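The knob top is at (251.7,221.7), with the bar aligned to the tool x axis. That gives θ≈1.88, and it agrees with the earlier clamp reading.

```bash
python3 -c "
from gap import *
s=load('w29'); p=onz(s,251.4,221.4,82,1); print(p,fr(p)); rel(p[0],p[1],57,104)"
```

```text
[ 624.58 -199.89   82.  ] [  20.22 -303.22]
rel [-9.5, -6.5, 73.5] mm [0.0, 0.0001, -0.0013]
```

Request:
jog_arm(
  targets=[
    [-0.011,-0.005,0.02,0,0,0,0.3],
    [-0.011,-0.005,0.05,0,0,0,0.3],
    [-0.011,-0.005,0.07,0,0,0,0.3],
    [-0.011,-0.005,0.073,0,0,0,0.8],
    [-0.011,-0.005,0.073,0,0,0,0.8],
  ],
  newtons=40,
)

```text
time: 45.78
tool_pos: [624.8, -200.3, 55.5]
tcp_rot: [-179.8, -0.1, 104.0]
ft_force: [1.1, -0.2, -0.4]
finger_gap: 36.8
```

Request:
jog_arm(
  targets=[
    [0,0,0,0,0,0,0.8],
    [0,0,0,0,0,0,0.8],
    [0,0,0,0,0,0,0.8],
    [0,0,0,0,0,0,0.8],
  ],
)

```text
time: 46.12
tool_pos: [627.0, -201.2, 58.9]
tcp_rot: [179.9, 0.1, 104.0]
ft_force: [-2.8, -0.2, 0.0]
finger_gap: 20.7
```

```bash
python3 -c "
from gap import *
q=r.sense(); print(q['tool_pos'],q['tcp_rot'],q['finger_gap'],fr(q['tool_pos']),q['ft_force'])"
```

```text
[ 626.98 -201.17   58.88] [179.93   0.06 104.02] 20.65434929404523 [  22.7  -304.34] [-2.79 -0.21  0.03]
```

Request:
jog_arm(
  targets=[
    [0.0006,-0.0097,0,0,0,0.122,0.8],
    [0.0024,-0.0193,0,0,0,0.244,0.8],
    [0.0053,-0.0286,0,0,0,0.367,0.8],
    [0.0093,-0.0374,0,0,0,0.489,0.8],
    [0.0144,-0.0456,0,0,0,0.611,0.8],
  ],
)

```text
time: 46.53
tool_pos: [579.5, -198.4, 58.9]
tcp_rot: [179.8, -0.0, 68.7]
ft_force: [2.3, 1.1, -1.7]
finger_gap: 21.0
```

Request:
jog_arm(
  targets=[
    [0.0006,-0.0097,0,0,0,0.122,0.8],
    [0.0024,-0.0193,0,0,0,0.244,0.8],
    [0.0053,-0.0286,0,0,0,0.367,0.8],
    [0.0093,-0.0374,0,0,0,0.489,0.8],
    [0.0144,-0.0456,0,0,0,0.611,0.8],
  ],
)

```text
time: 46.95
tool_pos: [542.1, -168.7, 58.9]
tcp_rot: [179.8, -0.1, 33.7]
ft_force: [2.7, 0.3, -3.2]
finger_gap: 20.4
```

```bash
python3 -c "
from gap import *
q=r.sense(); print(q['tool_pos'],q['tcp_rot'],q['finger_gap'],fr(q['tool_pos']),q['ft_force'])"
```

```text
[ 542.11 -168.73   58.92] [179.83  -0.1   33.65] 20.351740174309423 [ -64.13 -277.59] [ 2.71  0.33 -3.19]
```

Request:
jog_arm(
  targets=[
    [0.0006,-0.0097,0,0,0,0.122,0.8],
    [0.0024,-0.0193,0,0,0,0.244,0.8],
    [0.0053,-0.0286,0,0,0,0.367,0.8],
    [0.0093,-0.0374,0,0,0,0.489,0.8],
    [0.0144,-0.0456,0,0,0,0.611,0.8],
  ],
)

```text
time: 47.37
tool_pos: [528.6, -122.9, 58.9]
tcp_rot: [179.9, -0.2, -1.4]
ft_force: [3.1, -3.4, -3.2]
finger_gap: 20.4
```

Request:
jog_arm(
  targets=[
    [0,-0.002,0,0,0,0.02,0.8],
    [0,-0.004,0,0,0,0.04,0.8],
    [0,-0.005,0,0,0,0.04,0.8],
    [0,-0.005,0,0,0,0.04,0.8],
  ],
)

```text
time: 47.7
tool_pos: [528.8, -119.4, 58.9]
tcp_rot: [179.8, -0.2, -3.1]
ft_force: [0.2, -7.1, -0.3]
finger_gap: 20.9
```

```bash
python3 -c "
from gap import *
q=r.sense(); print(q['tool_pos'],q['tcp_rot'],q['finger_gap'],fr(q['tool_pos']),q['ft_force'])"
```

```text
[ 528.82 -119.38   58.9 ] [179.82  -0.15  -3.09] 20.85729018840385 [ -80.67 -229.23] [ 0.23 -7.08 -0.34]
```

Request:
jog_arm(
  targets=[
    [0,-0.001,0,0,0,0,0.8],
    [0,-0.002,0,0,0,0,0.8],
    [0,-0.003,0,0,0,0,0.8],
    [0,-0.003,0,0,0,0,0.8],
  ],
)

```text
time: 48.03
tool_pos: [528.8, -119.2, 58.9]
tcp_rot: [179.6, -0.2, -3.1]
ft_force: [-1.0, -20.1, -3.5]
finger_gap: 20.8
```

It's at the stop: the force rose to 20 N with no further motion. I'll release, lift and check.

Request:
jog_arm(
  targets=[
    [0,0,0,0,0,0,0.3],
    [0,0,0,0,0,0,0.3],
    [0,0,0,0,0,0,0.3],
    [0,0,-0.03,0,0,0,0.3],
    [0,0,-0.07,0,0,0,0.3],
  ],
)

```text
time: 48.45
tool_pos: [524.8, -113.0, 124.2]
tcp_rot: [-179.9, 0.5, -3.2]
ft_force: [1.2, -0.6, 0.8]
finger_gap: 59.9
```

Request:
jog_arm(
  targets=[
    [0,0,-0.04,0,0,0,0],
    [0.02,-0.04,-0.08,0,0,0,0],
    [0.04,-0.08,-0.12,0,0,0,0],
    [0.04,-0.08,-0.14,0,0,0,0],
    [0.04,-0.08,-0.14,0,0,0,0],
  ],
)

```text
time: 48.87
tool_pos: [575.8, -33.8, 274.8]
tcp_rot: [-180.0, -0.6, -3.0]
ft_force: [0.5, -1.2, 1.3]
finger_gap: 85.5
```

Request:
jog_arm(
  targets=[
    [0,0,0,0,0,0,0],
    [0,0,0,0,0,0,0],
    [0,0,0,0,0,0,0],
  ],
)

```text
time: 49.12
tool_pos: [571.6, -37.0, 265.8]
tcp_rot: [-180.0, 0.1, -3.3]
ft_force: [-0.4, 0.8, -0.1]
finger_gap: 85.5
```

```bash
python3 -c "
from gap import *
q=r.sense(); print(q['tool_pos'],q['tcp_rot'],q['time'])
snap('wrist','w30');crop('w30',0,0,512,384,1.5,'w30a')
snap('side','s30');crop('s30',0,0,512,384,1.5,'s30a')
crop('w30',60,20,330,200,2.9,'w30b')"
```

```text
[571.55 -37.03 265.82] [-179.99    0.14   -3.25] 49.1167
```

View pics/w30a.png

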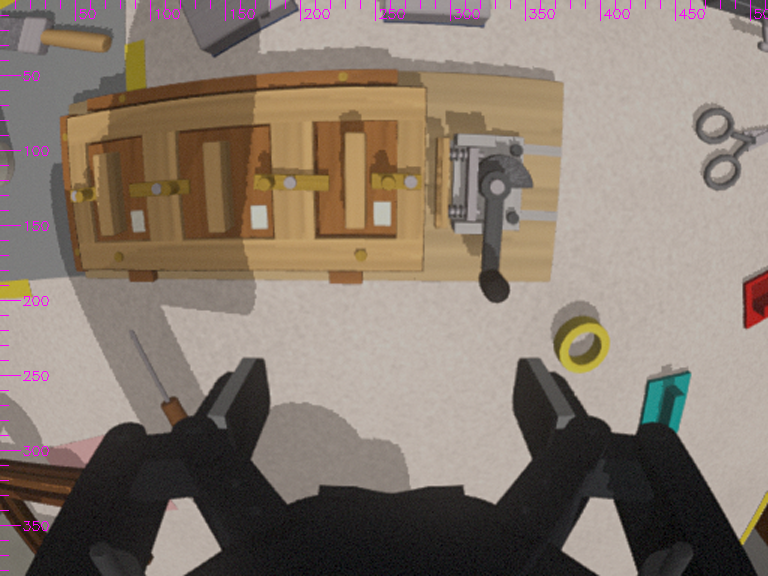

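View pics/s30a.png

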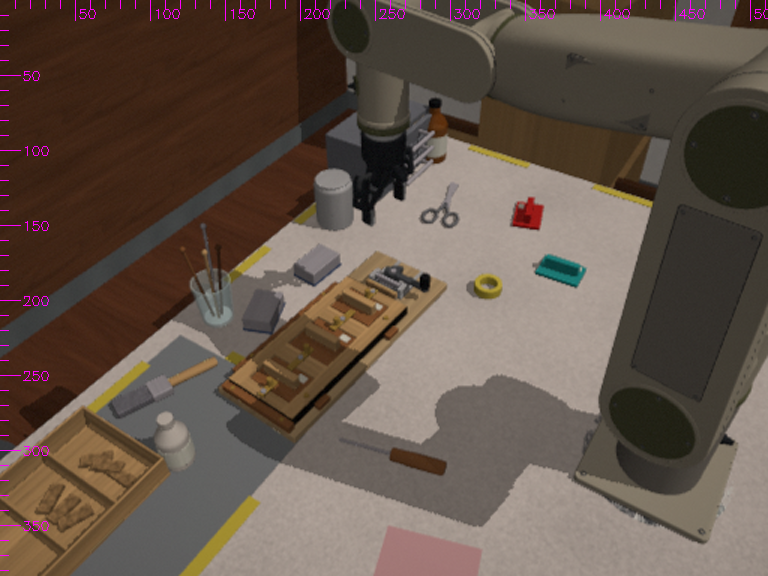

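View pics/w30b.png

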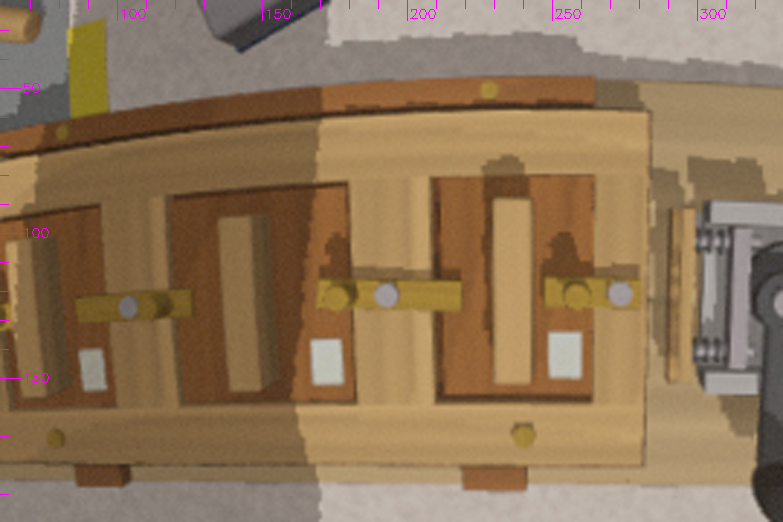

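The lever is fully open, the pad is clear of the frame, the buttons are square, the panels are seated and the bystanders are untouched. I'm handing in.

```bash
python3 -c "
from bench import r
print(r.hand_in())"
```

```text
the job is handed in; nothing more can be done
None
```

The job is finished and handed in at about 49 s of simulated time. My last checks found nothing failed.

- **Clamping:** I turned the cam lever to about 1.9 rad, which brought the frame home on the fence. The spring squeeze came out at about 3.4 mm from image edges and about 3.6 mm from the lever angle. An earlier rougher edge reading gave 2.8 mm, and I trusted the finer one. The lever took two grips because the knob slipped in the pads on the first.
- **Panels:** All three were on the table. The wide one is in the middle opening and the narrow ones are in the left and right openings. Each reached the expected seated height with 12 to 21 N of contact force.
- **Turn-buttons:** All four look square across in the final wrist view, within about 0.04 rad going by the gripper position when each was shut.
- **Release:** I swung the lever back until it hit its open stop, where 20 N gave no further movement. The last pictures show the pad clear of the frame and the gripper touching nothing. The bystanders and look-alikes in view look where they started.

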